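# Stack and latch the parts cases

### The arm

A 6-joint arm with a two-finger parallel gripper is mounted at the origin on the work surface. World frame = base frame: x ahead of the robot, y to its left, z up, the work surface at z = 0. Lengths are in mm, angles in rad, forces in N, time in s.
With the tool pointing down it reaches from about 350 to 775 mm from the base axis. Payload 7.3 kg.
Tool frame: the origin (TCP) lies midway between the tips of the shut fingers; the grasp point (between the pads) lies 19 mm behind it (bot.tcp_to_grasp is the distance from the TCP to the grasp point, in mm); z points along the fingers, y is the line along which they close (so a half turn about z gives the same grasp; the last joint's range is limited). The gripper opens to 92 mm and grips with 3 to 60 N. Pads are 19 mm wide; open, the fingers measure 130 mm over their backs; the gripper's body (75 mm by 190 mm) begins 47 mm behind the grasp point.
Start: joints at [-1.418, 0.342, 1.524, -0, 1.275, -0.146], TCP at [154.568, -501.75, 226.741] pointing down, gripper open.
Joint ranges: [-2.53, 2.53], [-0.77, 2.02], [0.04, 2.7], [-1, 4.14], [0.28, 2.66], [-3.11, 3.11]. Speed limits (rad/s): [2.57, 2.57, 3.14, 3.14, 3.14, 3.14].

### API

Orientations are given as [roll, pitch, yaw] about the fixed x, y, z axes, in that order (R = Rz(yaw) Ry(pitch) Rx(roll)).
In Python, from plant import bot, viewer gives the robot as it stands. The module is installed in compiled form; this text tells all that it offers.
- The arm moves only by the shell command python3 -m handwheel 'ROWS'. ROWS is text: rows parted by semicolons, each of 7 numbers parted by spaces: the shift along the tool's x, y, z scaled (see below), then the turn, a rotation vector about the tool's x, y, z scaled (see below), then the opening, from -1 (shut) to 1 (fully open), so that 0 is half open. In form: tx ty tz rx ry rz gripper; .... A call has 1 to 8 rows; each row is the pose to reach, as a shift and turn from the pose commanded when the call began, along the tool's axes at that moment, turning the shorter way round; what a row does not reach only later rows make up. The controller multiplies each number of a shift by 10 cm and each number of a turn by pi rad. A row lasts 1/12 s, in which the tool goes at most 41.7 mm and 7.16 degrees, less where a joint would pass 70% of its speed; a pose out of reach is approached as far as the arm can. A call with a number of a shift or a turn outside -1 to 1 is refused whole. A call with a gripper value outside its range is refused whole. The fingers move at their own pace and stop on an object; the grip force is fixed at half the most. Time passes only in rows, so rows that repeat a pose let the fingers close. It gives the time, the measured TCP pose, the force, the opening and the grip force at its end, in the units of the state.
- bot.get_obs(): the state, without advancing time (a new reading comes with each control period).
- viewer.capture(name): name is "side" or "top" or "wrist"; returns a dict with "frame" (480x640x3 uint8, red, green, blue), "fov_y" (degrees; the focal length in pixels is half the picture's height over the tangent of half this angle, whatever the lens; pixels are square), "cx", "cy" (the principal point, pixels), "T" (4x4, takes a point from camera to world coordinates). Camera axes: x right, y down, z forward; pixel columns grow to the right and rows downward; lengths in mm; the calibration is good to about 2 mm. A picture is of the moment at which its call begins. There is no depth.
- bot.close_job(): hands the job in; it is judged then, once.
Trained networks look in a picture, given as the dict that the camera call returned (one of the last four; its "shot" number tells which), for a name from the list of things; names that differ only in an ending like _2 or _b are one class to them, and where a whole thing is asked for, a point or a joint stands for the part that bears it (a point fixed in the world has none). Each returns a list of dicts, best first, with "score" (0 to 1); they miss things now and then, are a little off and sometimes report something else, mostly with a low value. They report only what shows in the picture. A call takes as long as a camera call. They do not tell look-alikes from the thing itself.
- viewer.recognise(target, picture): "centre" ([column, row] in pixels, amid what is visible of it).
- viewer.cut_out(target, picture): "pixels" (480x640 bool, what is visible of it) and "centre" ([column, row] in pixels, amid what is visible of it).
The state is a dict: "time": time; "joint_positions": joint angles; "dq": joint speeds; "tau": joint torques, N m; "tool_pos": TCP position; "tcp_rot": TCP orientation; "contact_force": force on the tool from outside, world axes, zero at the start; "moment": the same for the moment, N m; "grip_width": finger opening in mm; "finger_force": force on a finger pad.
Only numpy, scipy, OpenCV 4.12 (cv2) and the standard library are available. Lean on these libraries where they do the work, as an engineer would, in place of code of your own. Each camera call takes 0.05 s, during which the arm holds its last target. There are 200 camera calls.

### The job

Pick up the loose parts case by its handle and lower it gently onto the case that is fixed to the bench, so that it sits fully home over the four lid lugs with its keeper above the latch. Let go of it, then swing the latch's wire bail over so that it rests against the upper case behind the lip of the keeper, and push the latch lever all the way down past centre, so that it lies flat and clamps the cases together. Leave the torch, the aluminium block, the screwdriver and the blue bin where they are.

Things in the scene. Friction and masses are not known exactly. Their poses are not given: they have to be found in the camera images.
- lid_top (a point): Centre of the flat lid top, 90 mm above the bench, of the lower case: grey box, black lid, 150 (x) x 110 (y) x 90 mm, fixed to the bench. Own x along its long side, z up. The latch is in the middle of its own -y face. Four round lugs, 24 mm in diameter, 7 mm high with tapered tops, stand on the lid at x = +-45, y = +-28 mm.
- case_center (a point): Centre of the loose upper case: grey box, black lid, 150 (x) x 110 (y) x 60 mm, 0.4 to 0.75 kg; 30 mm above its underside. Own x along its long side, z up; keeper on its -y face. Four recesses in its underside, 27 x 27 x 8 mm deep at x = +-45, y = +-28 mm, fit over the lugs with 1.5 mm play each side. Stacked, its axes match the lower case's (not turned half round).
- case_handle (a point): Centre of the black carrying handle on the upper case: a straight bar along the case's x, 96 long x 18 wide (y) x 14 mm high, 58 mm above case_center, 21 mm free below it, on two posts 40 mm either side of its middle. Grip it across its 18 mm width.
- keeper (a point): Steel keeper on the upper case's -y face: a hook 22 mm wide (x), open upward, with a groove 8 mm wide (y) between the face and a lip 3 mm thick, 4 mm high. The point is mid-groove on its floor, 4 mm out from the face, 28 mm above the underside.
- lever_tip (a point): Free end of the steel latch lever, a plate 24 mm wide, 54 mm long. It turns about a line parallel to the lower case's x, 9 mm outside its -y face, 18 mm below the lid top. It starts sticking out from the face, a little above level; pushed down in an arc it ends hanging straight down near the face. Its last 12 mm curl away from the face.
- bail_bar (a point): Middle of the crossbar of the bail, a U of 4 mm wire, 36 mm wide, hinged on the lever 14 mm from its pivot, 60 mm long. It starts leaning 15 to 35 degrees out from the cases, resting on a stop. It swings freely: pushed past upright it falls against the stacked upper case just above the keeper, and drops into the groove as the lever goes down. With no upper case in place nothing stops it.
- latch_lever (a joint): Lever angle: 0 = straight down, clamped (end stop); 1.57 = level; starts open at 1.85 to 2.1 rad. Stays where it is left. About 1 to 5 N at its tip moves it; once the bail is in the keeper the bail gives some 2 mm on a spring (8 N) as the lever passes centre.
- alu_block: bystander: plain aluminium block, 130 x 65 x 24 mm, loose; origin under its centre
- torch: bystander: hand torch on a green gas cylinder, 98 mm in diameter, 350 mm tall, loose; origin under its centre
- screwdriver: bystander: screwdriver lying on the bench
- blue_bin: bystander: open blue bin 140 x 100 x 60 mm; origin under its centre
There are look-alikes about, which are no part of the job. Leave any turquoise look-alike of the part that bears case_center alone.

How it is judged:
By the outcome, as a careful person would: the job done as asked, in the order asked, and still so for the second after the job is handed in, with the robot touching nothing.
It also fails if it takes over 67 s, if anything falls off the work surface, if the arm or the gripper's body presses on something with over 40 N, if the wrist force passes 120 N, or if a joint passes its speed limit or range.

## Working session

There is one attempt and no reset: what is moved stays moved. The work goes in short steps, Python scripts to look and compute and a shell command to move; the robot and the scene stay as the last step left them, time stands still between calls to the robot, and variables do not carry over. Pictures are saved under pics/ and viewed, at most 10 in all, crops included, and the job is handed in when it is done.

```bash
mkdir -p pics; ls
cat > h.py <<'E'
import numpy as np, cv2
from plant import bot, viewer
from scipy.spatial.transform import Rotation as R
def K(p):
    f=240/np.tan(np.radians(p["fov_y"])/2); return f,p["cx"],p["cy"]
def ray(p,px):
    f,cx,cy=K(p); T=np.array(p["T"]); d=T[:3,:3]@np.array([(px[0]-cx)/f,(px[1]-cy)/f,1]); return T[:3,3],d/np.linalg.norm(d)
def atz(p,px,z):
    o,d=ray(p,px); return o+d*(z-o[2])/d[2]
def proj(p,X):
    f,cx,cy=K(p); T=np.array(p["T"]); c=T[:3,:3].T@(np.array(X)-T[:3,3]); return np.array([cx+f*c[0]/c[2],cy+f*c[1]/c[2]])
def tri(a,pa,b,pb):
    o1,d1=ray(a,pa);o2,d2=ray(b,pb)
    s=np.linalg.lstsq(np.c_[d1,-d2],o2-o1,rcond=None)[0]
    return (o1+s[0]*d1+o2+s[1]*d2)/2, np.linalg.norm(o1+s[0]*d1-o2-s[1]*d2)
def save(p,n): cv2.imwrite("pics/"+n,cv2.cvtColor(p["frame"],cv2.COLOR_RGB2BGR))
E
python3 - <<'E'
from h import *
np.set_printoptions(precision=1,suppress=True)
ims=[]
for c in ["top","side"]:
    p=viewer.capture(c); save(p,c+"0.png"); print(c,p["fov_y"],p["cx"],p["cy"],np.array(p["T"]).tolist())
    for t in ["lid_top","case_center","case_handle","keeper","lever_tip","bail_bar"]:
        print(t,[(np.round(r["centre"]),round(r["score"],2)) for r in viewer.recognise(t,p)])
print(bot.get_obs())
E
```

```text
pics
top 45.26623332504938 322.8686720143635 237.7311640042538 [[0.008234408362237686, -0.9907193704058327, 0.13567359220421144, 408.1812369943922], [-0.9999613701353854, -0.007741064616499283, 0.004163430744710946, -77.70454972462365], [-0.003074533442122932, -0.13570263454065268, -0.9907448421378933, 1450.8411621693413], [0.0, 0.0, 0.0, 1.0]]
lid_top [(array([295., 252.]), 0.69)]
case_center [(array([414., 279.]), 0.73), (array([509., 297.]), 0.64)]
case_handle [(array([411., 282.]), 0.87), (array([507., 296.]), 0.83)]
keeper [(array([506., 298.]), 0.88), (array([411., 278.]), 0.65)]
lever_tip [(array([328., 251.]), 0.79)]
bail_bar [(array([328., 246.]), 0.38)]
side 48.75451487462618 319.8950988583572 243.1515589007274 [[-0.9033980691713793, -0.26992381371303065, 0.33318622931933556, 182.90536679386523], [-0.4282917468706699, 0.6059233635626872, -0.6703902274432033, 700.1590093383351], [-0.020931033894525226, -0.7483301492519815, -0.6629961384055064, 881.1136895183961], [0.0, 0.0, 0.0, 1.0]]
lid_top [(array([312., 287.]), 0.93)]
case_center [(array([427., 180.]), 0.59), (array([384., 224.]), 0.57)]
case_handle [(array([381., 227.]), 0.93), (array([426., 184.]), 0.88)]
keeper [(array([382., 226.]), 0.87), (array([426., 181.]), 0.62)]
lever_tip [(array([329., 252.]), 0.7), (array([385., 225.]), 0.4)]
bail_bar [(array([314., 242.]), 0.62)]
{'time': 0.7, 'joint_positions': array([-1.4,  0.3,  1.5,  0. ,  1.3, -0.1]), 'dq': array([-0.,  0., -0., -0.,  0., -0.]), 'tau': array([ -0. , -43.1, -24.4,   0.1,   0. ,   0. ]), 'tool_pos': array([ 154.6, -501.7,  226.7]), 'tcp_rot': array([ 3.1, -0. ,  0.3]), 'contact_force': array([0.2, 0.3, 1.1]), 'moment': array([ 0. , -0. , -0.1]), 'finger_force': 0.0, 'grip_width': 91.878080536987}
```

View pics/top0.png

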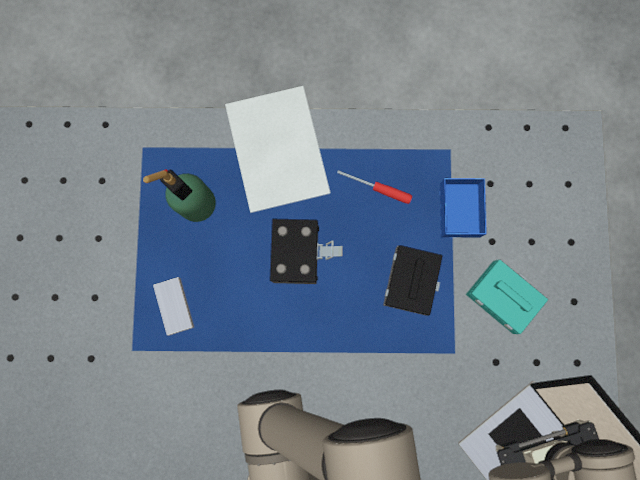

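View pics/side0.png

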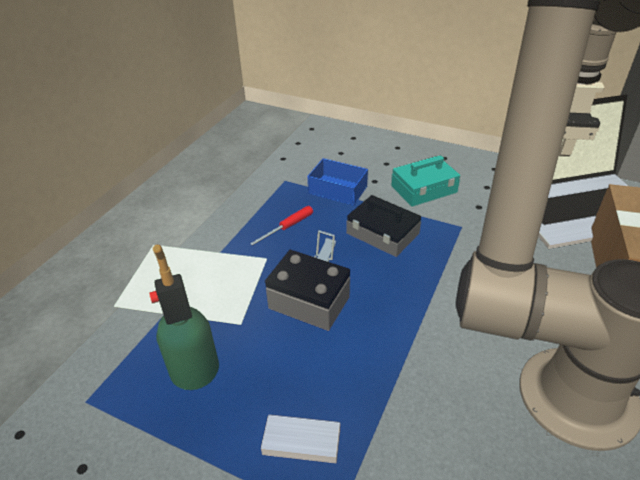

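The top view shows two candidates: the black-lidded case at (414,280) and the turquoise look-alike at (507,296). I choose the black one. The fixed case with its lugs is at (295,252), with the latch on its right at (330,250). The torch (190,195), block (172,306), screwdriver (375,187) and bin (464,208) stay where they are.

Run:
```python
from h import *
np.set_printoptions(precision=1,suppress=True)
P={c:viewer.capture(c) for c in ["top","side"]}
a,b=P["top"],P["side"]
im=cv2.cvtColor(a["frame"],cv2.COLOR_RGB2BGR)[205:330,255:455]
cv2.imwrite("pics/crop1.png",cv2.resize(im,None,fx=4,fy=4,interpolation=cv2.INTER_CUBIC))
print("handle",tri(a,(411,282),b,(381,227)))
print("lever",tri(a,(328,251),b,(329,252)), "bail",tri(a,(328,246),b,(314,242)))
# lugs: bright blobs on lid, z=97
g=cv2.cvtColor(a["frame"],cv2.COLOR_RGB2GRAY)
m=np.zeros_like(g);m[222:282,273:315]=(g[222:282,273:315]>75)*255
n,l,s,c=cv2.connectedComponentsWithStats(m)
L=[c[i] for i in range(1,n) if 30<s[i,4]<150]; L=np.array(L);print(L)
W=np.array([atz(a,q,96) for q in L]);print(W,W.mean(0))
for q in viewer.cut_out("case_handle",a)[:2]:
    px=q["pixels"]; pts=np.argwhere(px)[:,::-1].astype(np.float32)
    w=np.array([atz(a,t,95)[:2] for t in pts],np.float32); print(q["score"],len(pts),cv2.minAreaRect(w))
for t in ["case_center"]:
  for q in viewer.cut_out(t,a)[:2]:
    pts=np.argwhere(q["pixels"])[:,::-1].astype(np.float32)
    w=np.array([atz(a,t,60)[:2] for t in pts],np.float32); print(t,q["score"],len(pts),cv2.minAreaRect(w))
for q in viewer.cut_out("lid_top",a)[:1]:
    pts=np.argwhere(q["pixels"])[:,::-1].astype(np.float32)
    w=np.array([atz(a,t,90)[:2] for t in pts],np.float32); print("lid",len(pts),cv2.minAreaRect(w))
```

```text
handle (array([ 497.9, -290.5,   19.6]), np.float64(6.173491908227318))
lever (array([558.1, -86.4,  83.5]), np.float64(11.439457679391602)) bail (array([578.8, -81.9, 107.5]), np.float64(13.131878427050294))
[[282.  230.5]
 [305.5 231. ]
 [280.8 268.2]
 [304.4 268.8]]
[[610.3  25.4  96. ]
 [609.6 -30.5  96. ]
 [520.5  26.6  96. ]
 [519.4 -29.1  96. ]] [565.   -1.9  96. ]
0.74 3303 ((460.1663818359375, -503.78021240234375), (154.95950317382812, 121.2244873046875), 49.95891571044922)
0.62 3112 ((495.78448486328125, -285.1153564453125), (121.61957550048828, 150.79953002929688), 78.33220672607422)
case_center 0.84 3004 ((498.4760437011719, -291.042724609375), (122.13398742675781, 152.7317657470703), 77.11341857910156)
case_center 0.78 3346 ((461.9511413574219, -514.710205078125), (160.24024963378906, 126.30801391601562), 48.99951171875)
lid 3363 ((561.7703247070312, -29.80816650390625), (155.61387634277344, 171.1352996826172), 0.22692619264125824)
```

View pics/crop1.png

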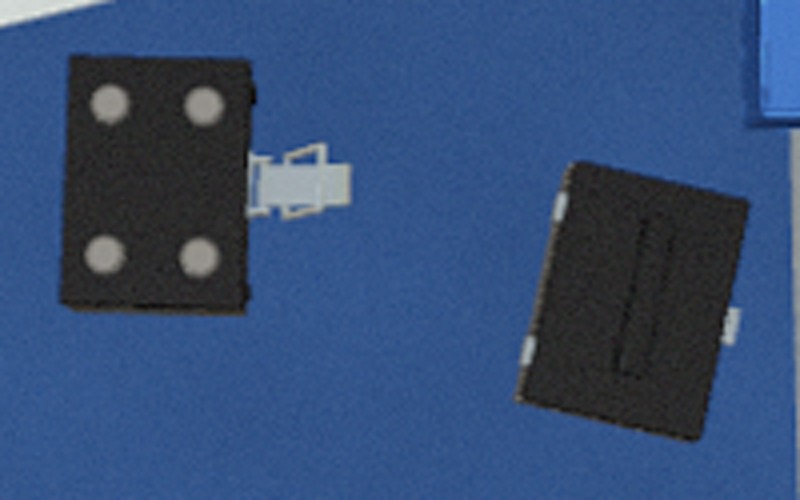

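The crop confirms the black case: keeper at crop (731,325), handle centre at (644,297), yaw about -12.4°. The keeper is on the world -y side, the same side as the latch, so no half turn is needed. The lugs give the lower case at (565,-2) with yaw about -0.9°.

```bash
cat >> h.py <<'E'
def to(pos,yaw_deg,rpy=None):
    o=bot.get_obs(); Rc=R.from_euler("xyz",o["tcp_rot"]); Rt=R.from_euler("xyz",rpy if rpy is not None else [np.pi,0,np.radians(yaw_deg)])
    s=Rc.inv().apply(np.array(pos)-o["tool_pos"])/100; r=(Rc.inv()*Rt).as_rotvec()/np.pi
    print("t",round(o["time"],2),"pos",o["tool_pos"].round(1),"rpy",np.degrees(o["tcp_rot"]).round(2),"F",o["contact_force"].round(1),"w",round(o["grip_width"],1)); print("shift",s.round(3),"turn",r.round(4))
E
python3 - <<'E'
from h import *
np.set_printoptions(precision=1,suppress=True)
a=viewer.capture("top")
c=lambda u,v:(255+u/4,205+v/4)
h=atz(a,c(644,297),95);print("handle",h,"keeper",atz(a,c(731,325),30), "case mid", np.mean([atz(a,c(*q),60) for q in [(575,160),(748,203),(700,438),(518,402)]],0))
print("lid mid",np.mean([atz(a,c(*q),90) for q in [(70,57),(249,60),(245,313),(62,303)]],0))
for t in ["torch"]: 
  for q in viewer.recognise(t,a): print(t,q,atz(a,q["centre"],150))
print("torch body",atz(a,(200,205),200), "bin",atz(a,(464,208),60))
to([h[0],h[1],220],-12.4)
E
```

```text
handle [ 497. -292.   95.] keeper [ 484.4 -355.5   30. ] case mid [ 497.5 -292.2   60. ]
lid mid [563.1  -3.8  90. ]
torch {'centre': [185.0, 194.9], 'score': 0.89} [683.5 246.5 150. ]
torch body [650.4 199.9 200. ] bin [ 675.  -417.6   60. ]
t 1.05 pos [ 154.6 -501.8  226.7] rpy [180.   -0.   17.1] F [ 1.6  0.3 -0.6] w 92.0
shift [ 3.9 -1.   0.1] turn [ 0.  -0.   0.2]
```

```bash
python3 -m handwheel '0.97 -0.25 0 0 0 0 1;0.97 -0.25 0 0 0 0 1;0.97 -0.25 0 0 0 0 1'|tail -c 300
python3 -m handwheel '0.97 -0.25 0 0 0 0 1;0.97 -0.25 0 0 0 0 1;0.97 -0.25 0 0 0 0 1'|tail -c 300
python3 -m handwheel '0.97 -0.25 0 0 0 0 1;0.97 -0.25 0 0 0 0 1;0.97 -0.25 0 0 0 0 1'|tail -c 300
python3 -m handwheel '0.97 -0.25 0 0 0 0.164 1;0.97 -0.25 0 0 0 0.164 1;0.97 -0.25 0 0 0 0.164 1;0.97 -0.25 0 0 0 0.164 1;0.97 -0.25 0 0 0 0.164 1;0.97 -0.25 0 0 0 0.164 1'
python3 - <<'E'
from h import *
p=viewer.capture("wrist"); save(p,"w1.png")
for t in ["case_handle","keeper","case_center"]: 
    for q in viewer.recognise(t,p): print(t,q)
to([497,-292,220],-12.4)
print(proj(p,[497,-292,95]),np.array(p["T"]).round(2).tolist(),p["fov_y"])
E
```

```text
time: 1.3
tool_pos: [242.5, -447.0, 226.7]
tcp_rot: [-3.141, -0.002, 0.3]
contact_force: [1.0, 0.3, 0.5]
grip_width: 91.5
finger_force: 0.0
time: 1.55
tool_pos: [328.4, -394.3, 226.9]
tcp_rot: [-3.141, -0.002, 0.301]
contact_force: [-0.8, -0.1, -0.2]
grip_width: 91.4
finger_force: 0.0
time: 1.8
tool_pos: [413.9, -341.7, 226.8]
tcp_rot: [-3.141, -0.002, 0.301]
contact_force: [-1.0, -0.6, -0.4]
grip_width: 91.8
finger_force: 0.0
time: 2.3
tool_pos: [496.4, -291.4, 226.5]
tcp_rot: [-3.142, 0.0, -0.216]
contact_force: [0.6, -0.0, -0.0]
grip_width: 92.2
finger_force: 0.0
case_handle {'centre': [556.1, 197.3], 'score': 0.61}
case_handle {'centre': [322.7, 209.7], 'score': 0.57}
keeper {'centre': [555.1, 198.6], 'score': 0.89}
keeper {'centre': [321.7, 211.9], 'score': 0.6}
keeper {'centre': [425.6, 34.0], 'score': 0.58}
case_center {'centre': [321.6, 212.9], 'score': 0.75}
case_center {'centre': [556.7, 197.5], 'score': 0.67}
t 2.5 pos [ 495.7 -292.2  226.8] rpy [179.99  -0.   -12.36] F [ 0.8  0.5 -0.1] w 92.3
shift [ 0.012 -0.005  0.068] turn [ 0.     -0.      0.0002]
[319.42537164 231.85664655] [[-0.22, -0.93, -0.29, 574.47], [-0.98, 0.21, 0.06, -309.11], [-0.0, 0.3, -0.96, 384.68], [0.0, 0.0, 0.0, 1.0]] 67.96907240970239
```

View pics/w1.png

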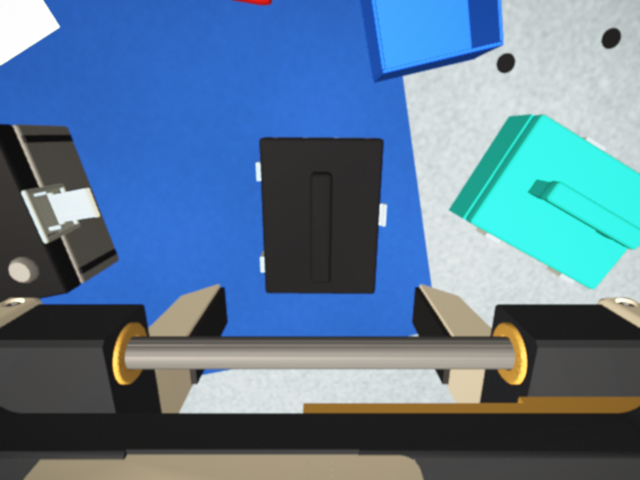

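The wrist view shows the black case square to the gripper, its handle running from (321,172) to (321,282) and its keeper at (382,214). That agrees with the prediction to within 2 mm, so I descend, grip and lift a little.

```bash
python3 -m handwheel '0.02 0.01 1 0 0 0 1;0.02 0.01 1 0 0 0 1;0.02 0.01 1 0 0 0 1;0.02 0.01 1 0 0 0 1'|head -3
python3 -m handwheel '0 0 0.3 0 0 0 1;0 0 0.56 0 0 0 1;0 0 0.56 0 0 0 1;0 0 0.56 0 0 0 -1;0 0 0.56 0 0 0 -1;0 0 0.56 0 0 0 -1;0 0 0.56 0 0 0 -1;0 0 0.56 0 0 0 -1'
python3 -m handwheel '0 0 0 0 0 0 -1;0 0 0 0 0 0 -1;0 0 0 0 0 0 -1;0 0 0 0 0 0 -1;0 0 0 0 0 0 -1;0 0 0 0 0 0 -1'
```

```text
time: 2.83
tool_pos: [495.1, -292.0, 122.2]
tcp_rot: [-3.138, 0.008, -0.216]
time: 3.5
tool_pos: [498.3, -293.8, 72.1]
tcp_rot: [3.14, -0.002, -0.216]
contact_force: [0.3, 0.4, -0.2]
grip_width: 63.4
finger_force: 0.0
time: 4.0
tool_pos: [497.7, -293.4, 70.7]
tcp_rot: [3.142, 0.0, -0.216]
contact_force: [0.4, -1.0, -0.2]
grip_width: 23.1
finger_force: 0.0
```

```bash
python3 -m handwheel '0 0 0 0 0 0 -1;0 0 0 0 0 0 -1;0 0 0 0 0 0 -1;0 0 0 0 0 0 -1;0 0 0 0 0 0 -1'
python3 -m handwheel '0 0 -0.2 0 0 0 -1;0 0 -0.4 0 0 0 -1;0 0 -0.6 0 0 0 -1;0 0 -0.8 0 0 0 -1;0 0 -0.9 0 0 0 -1;0 0 -0.9 0 0 0 -1'
python3 -m handwheel '0 0 -0.3 0 0 0 -1;0 0 -0.6 0 0 0 -1;0 0 -0.9 0 0 0 -1;0 0 -0.9 0 0 0 -1;0 0 -0.9 0 0 0 -1'
python3 - <<'E'
from h import *
to([565,-1.9,250],-0.9)
E
```

```text
time: 4.42
tool_pos: [497.6, -293.1, 70.6]
tcp_rot: [-3.141, 0.0, -0.216]
contact_force: [0.3, 1.4, -1.0]
grip_width: 17.5
finger_force: 30.0
time: 4.92
tool_pos: [498.4, -294.1, 162.4]
tcp_rot: [3.14, -0.003, -0.217]
contact_force: [1.2, -0.9, -6.7]
grip_width: 17.5
finger_force: 30.0
time: 5.33
tool_pos: [497.8, -293.6, 250.2]
tcp_rot: [3.141, -0.001, -0.217]
contact_force: [0.5, 0.0, -6.9]
grip_width: 17.7
finger_force: 30.0
t 5.33 pos [ 497.8 -293.6  250.2] rpy [ 1.7996e+02 -5.0000e-02 -1.2410e+01] F [ 0.5  0.  -6.9] w 17.7
shift [ 0.03  -2.993 -0.   ] turn [ 0.0002 -0.0002 -0.0639]
```

```bash
python3 -m handwheel '0.01 -0.2 0 0 0 0 -1;0.01 -0.5 0 0 0 0 -1;0.01 -0.8 0 0 0 0 -1;0.01 -1 0 0 0 0 -1'|head -2
python3 -m handwheel '0.01 -0.35 0 0 0 0 -1;0.01 -0.7 0 0 0 0 -1;0.01 -1 0 0 0 0 -1'|head -2
python3 -m handwheel '0.01 -0.3 0 0 0 -0.02 -1;0.01 -0.6 0 0 0 -0.04 -1;0.01 -0.85 0 0 0 -0.064 -1;0.01 -0.96 0 0 0 -0.064 -1;0.01 -1 0 0 0 -0.064 -1;0.01 -1 0 0 0 -0.064 -1;0.01 -1 0 0 0 -0.064 -1'
python3 - <<'E'
from h import *
to([565,-1.9,250],-0.9)
W=viewer.capture("wrist"); A=viewer.capture("top"); S=viewer.capture("side")
top=cv2.resize(A["frame"][200:300,250:383],(800,600)); 
cv2.imwrite("pics/w2.png",cv2.cvtColor(W["frame"],cv2.COLOR_RGB2BGR)); cv2.imwrite("pics/s2.png",cv2.cvtColor(np.hstack([cv2.resize(A["frame"][210:300,250:350],(400,360)),cv2.resize(S["frame"][180:350,240:400],(400,425))[:360]]),cv2.COLOR_RGB2BGR))
for n,p in [("W",W),("A",A),("S",S)]: print(n,proj(p,[565,-1.9,97]),[ (np.round(q["centre"]),round(q["score"],2)) for q in viewer.recognise("keeper",p)+viewer.recognise("case_handle",p)])
E
```

```text
time: 5.67
tool_pos: [518.9, -192.9, 246.7]
time: 5.92
tool_pos: [541.2, -96.0, 246.8]
time: 6.5
tool_pos: [564.4, -1.9, 249.2]
tcp_rot: [3.141, 0.003, -0.017]
contact_force: [-0.4, -0.8, -7.0]
grip_width: 17.5
finger_force: 30.0
t 6.5 pos [564.4  -1.9 249.2] rpy [ 1.7997e+02  1.5000e-01 -9.5000e-01] F [-0.4 -0.8 -7. ] w 17.5
shift [ 0.006  0.    -0.008] turn [ 0.0002  0.0009 -0.0003]
W [318.87917366 225.42813903] [(array([324., 224.]), 0.66), (array([322., 224.]), 0.68)]
A [293.15709338 249.45972185] [(array([282., 264.]), 0.75), (array([506., 296.]), 0.57), (array([282., 266.]), 0.94), (array([507., 298.]), 0.89)]
S [306.58810759 270.74878379] [(array([308., 234.]), 0.71), (array([425., 177.]), 0.59), (array([307., 237.]), 0.76), (array([427., 182.]), 0.68)]
```

View pics/w2.png

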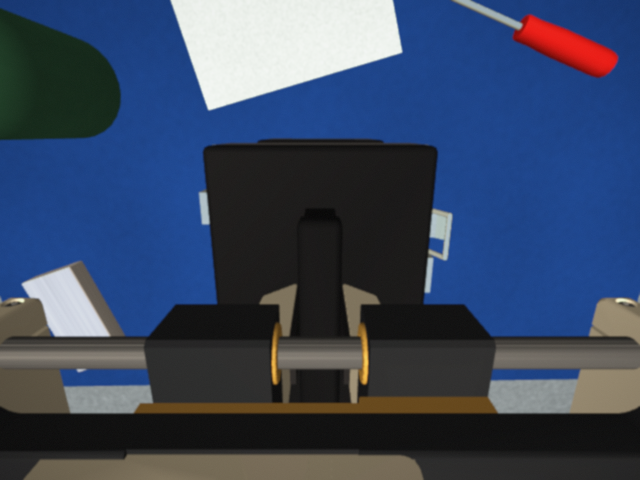

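The wrist view shows the held case with its far edge at row 147, columns 206–437. The lower case's far edge shows behind it at row 140, columns 258–383. Comparing the two edges in the same picture gives the relative offset.

Run:
```python
from h import *
np.set_printoptions(precision=1,suppress=True)
W=viewer.capture("wrist"); f=cv2.GaussianBlur(W["frame"],(3,3),0).astype(float); B=f[:,:,2]-f[:,:,0]
def cross(v,th): # last index where blue above th, then drops (subpixel)
    i=np.where((v[:-1]>=th)&(v[1:]<th))[0]; return [k+(v[k]-th)/(v[k]-v[k+1]) for k in i]
print("B bg",B[100,320],B[180,250],B[143,320])
G=f.sum(2)
lo=[(c,cross(B[125:160,c],60)) for c in list(range(265,380,12))]
up=[(c,cross(B[125:165,c],60)) for c in (212,220,235,250,390,405,420,430)]
print("lower far edge",[(c,round(125+v[0],1)) for c,v in lo if v]); print("upper far edge",[(c,round(125+v[0],1)) for c,v in up if v])
for r in (141,142,143,152,156,160,164,175,185,230,270):
    d=B[r]<60; x=cross(B[r,180:320],60); y=cross(B[r,320:460][::-1],60)
    print(r,[round(180+k,1) for k in x],[round(459-k,1) for k in y])
print(G[135:155,320])
```

```text
B bg 110.0 -3.0 -5.0
lower far edge [(265, np.float64(140.3)), (277, np.float64(139.1)), (289, np.float64(139.1)), (301, np.float64(139.3)), (313, np.float64(139.4)), (325, np.float64(139.4)), (337, np.float64(139.4)), (349, np.float64(139.3)), (361, np.float64(139.3)), (373, np.float64(139.9))]
upper far edge [(212, np.float64(144.3)), (220, np.float64(143.4)), (235, np.float64(142.3)), (250, np.float64(142.3)), (390, np.float64(142.2)), (405, np.float64(142.2)), (420, np.float64(143.3)), (430, np.float64(144.9))]
141 [np.float64(260.7)] [np.float64(381.0)]
142 [np.float64(258.1)] [np.float64(383.8)]
143 [np.float64(224.0)] [np.float64(417.3)]
152 [np.float64(202.6)] [np.float64(437.2)]
156 [np.float64(202.8)] [np.float64(437.0)]
160 [np.float64(203.1)] [np.float64(436.6)]
164 [np.float64(203.6)] [np.float64(436.2)]
175 [np.float64(204.7)] [np.float64(435.1)]
185 [np.float64(205.6)] [np.float64(434.1)]
230 [np.float64(209.8)] [np.float64(448.2)]
270 [np.float64(213.6)] [np.float64(431.7)]
[253. 251. 250. 238. 207. 153. 110. 106. 122. 113.  80.  56.  54.  61.
  67.  73.  80.  85.  85.  85.]
```

Run:
```python
from h import *
np.set_printoptions(precision=2,suppress=True)
W=viewer.capture("wrist")
print(bot.get_obs()["tool_pos"])
for z in (90,84): print("lower mid far",z,atz(W,(320.95,139.3),z))
for z in (238.6,232): print("upper mid far",z,atz(W,(319.9,142.2),z))
for z in (90,): print("lower corners",atz(W,(257.5,142),z),atz(W,(384.4,142),z))
for z in (238.6,): print("up corners",atz(W,(202.6,148),z),atz(W,(437.4,148),z))
```

```text
[565.03  -1.17 250.78]
lower mid far 90 [640.16  -4.23  90.  ]
lower mid far 84 [640.08  -4.26  84.  ]
upper mid far 238.6 [641.1   -3.13 238.6 ]
upper mid far 232 [640.95  -3.13 232.  ]
lower corners [638.83  50.48  90.  ] [637.03 -58.89  90.  ]
up corners [639.41  51.18 238.6 ] [637.62 -57.45 238.6 ]
```

```bash
python3 -m handwheel '-0.005 0.008 0.2 0 0 0 -1;-0.005 0.008 0.4 0 0 0 -1;-0.005 0.008 0.6 0 0 0 -1;-0.005 0.008 0.7 0 0 0 -1;-0.005 0.008 0.7 0 0 0 -1;-0.005 0.008 0.7 0 0 0 -1'
python3 - <<'E'
from h import *
np.set_printoptions(precision=2,suppress=True)
W=viewer.capture("wrist"); S=viewer.capture("side"); to([565,-2.5,160.6],-0.9)
x=np.hstack([cv2.resize(W["frame"][60:320,130:510],(440,301),interpolation=3),cv2.resize(S["frame"][190:340,240:400],(321,301),interpolation=3)])
cv2.imwrite("pics/m3.png",cv2.cvtColor(x,cv2.COLOR_RGB2BGR))
E
```

```text
time: 7.55
tool_pos: [564.7, -1.8, 180.9]
tcp_rot: [3.142, 0.0, -0.015]
contact_force: [0.1, -0.6, -4.9]
grip_width: 17.7
finger_force: 30.0
t 7.65 pos [565.5  -1.9 182.2] rpy [179.98  -0.16  -0.88] F [-0.6 -0.6 -6.6] w 17.9
shift [-0.01  0.01  0.22] turn [ 0. -0.  0.]
```

View pics/m3.png

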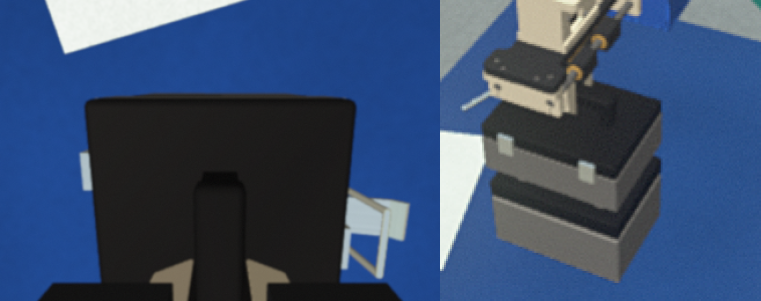

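The left half shows the upper case aligned over the lower one, with the lower edge just visible behind it and the bail and lever on the right. The right half shows the gap still open. I lower gently from here.

```bash
python3 -m handwheel '0 0 0.04 0 0 0 -1;0 0 0.08 0 0 0 -1;0 0 0.11 0 0 0 -1;0 0 0.11 0 0 0 -1' | sed -n '2p;4p'
python3 -m handwheel '0 0 0.015 0 0 0 -1;0 0 0.03 0 0 0 -1;0 0 0.03 0 0 0 -1'| sed -n '2p;4p'
python3 -m handwheel '0 0 0.01 0 0 0 -1;0 0 0.02 0 0 0 -1;0 0 0.02 0 0 0 -1'| sed -n '2p;4p'
```

```text
tool_pos: [564.1, -1.7, 169.0]
contact_force: [0.5, -0.1, -6.7]
tool_pos: [564.4, -1.8, 166.4]
contact_force: [-0.4, -0.1, -7.0]
tool_pos: [564.4, -1.8, 164.5]
contact_force: [0.7, 0.7, -6.7]
```

```bash
for i in 1; do python3 -m handwheel '0 0 0.01 0 0 0 -1;0 0 0.02 0 0 0 -1;0 0 0.02 0 0 0 -1'| sed -n '2p;4p'; done
python3 -m handwheel '0 0 0.01 0 0 0 -1;0 0 0.01 0 0 0 -1;0 0 0.01 0 0 0 -1'| sed -n '2p;4p'
python3 -m handwheel '0 0 0.01 0 0 0 -1;0 0 0.01 0 0 0 -1;0 0 0.01 0 0 0 -1'| sed -n '2p;4p'
```

```text
tool_pos: [564.4, -1.8, 162.5]
contact_force: [-0.1, 0.1, -7.2]
tool_pos: [564.5, -1.8, 161.6]
contact_force: [0.4, -0.3, -7.3]
tool_pos: [564.7, -1.9, 160.9]
contact_force: [-0.6, 0.3, -5.2]
```

```bash
python3 -m handwheel '0 0 0.005 0 0 0 -1;0 0 0.01 0 0 0 -1;0 0 0.01 0 0 0 -1'| sed -n '2p;4p'
python3 - <<'E'
from h import *
np.set_printoptions(precision=1,suppress=True)
A=viewer.capture("top");S=viewer.capture("side");W=viewer.capture("wrist")
for t in ["lever_tip","bail_bar","keeper"]:
    for n,p in (("A",A),("S",S),("W",W)):
        print(t,n,[(np.round(q["centre"],1),round(q["score"],2)) for q in viewer.recognise(t,p)])
E
```

```text
tool_pos: [564.7, -2.2, 160.7]
contact_force: [-2.3, -2.6, 4.4]
lever_tip A [(array([336.9, 248.5]), 0.56)]
lever_tip S []
lever_tip W [(array([468.7, 257.6]), 0.85)]
bail_bar A []
bail_bar S [(array([312.4, 269.3]), 0.6), (array([302.6, 440.6]), 0.39), (array([321.9, 236.3]), 0.37)]
bail_bar W [(array([495.1, 276.3]), 0.93)]
keeper A [(array([504.8, 295.3]), 0.79), (array([283.5, 268.6]), 0.78)]
keeper S [(array([311.4, 270. ]), 0.86), (array([422.6, 177.3]), 0.63)]
keeper W [(array([321.4, 227. ]), 0.96)]
```

The case is home: contact at z=160.7, against 160.6 expected. I release it, rise clear and read the state.

```bash
python3 -m handwheel '0 0 -0.005 0 0 0 0;0 0 -0.005 0 0 0 0;0 0 -0.005 0 0 0 0;0 0 -0.005 0 0 0 0;0 0 -0.005 0 0 0 0;0 0 -0.005 0 0 0 0;0 0 -0.005 0 0 0 0;0 0 -0.005 0 0 0 0'
python3 -m handwheel '0 0 -0.1 0 0 0 0;0 0 -0.3 0 0 0 0;0 0 -0.6 0 0 0 0;0 0 -0.9 0 0 0 0;0 0 -1 0 0 0 0;0 0 -1 0 0 0 0'
python3 -m handwheel '0 0.4 0 0 0 0 -1;0 0.8 0 0 0 0 -1;0 1 0 0 0 0 -1;0 1 0 0 0 0 -1;0 1 0 0 0 0 -1'
python3 - <<'E'
from h import *
np.set_printoptions(precision=1,suppress=True)
A=viewer.capture("top");S=viewer.capture("side");W=viewer.capture("wrist")
print(bot.get_obs()["joint_positions"].round(2).tolist(), bot.get_obs()["tool_pos"])
for t in ["lever_tip","bail_bar","keeper","case_handle"]:
    for n,p in (("A",A),("S",S),("W",W)):
        print(t,n,[(np.round(q["centre"],1),round(q["score"],2)) for q in viewer.recognise(t,p)])
print("expect handle",[proj(p,[565,-2.5,178]).round(1) for p in (A,S,W)],"keeper",[proj(p,[564,-61,118]).round(1) for p in (A,S,W)],"tip",[proj(p,[564,-116,93]).round(1) for p in (A,S,W)],"bail",[proj(p,[564,-105,132]).round(1) for p in (A,S,W)])
cv2.imwrite("pics/w4.png",cv2.cvtColor(W["frame"],cv2.COLOR_RGB2BGR))
E
```

```text
time: 10.75
tool_pos: [564.5, -1.8, 160.2]
tcp_rot: [3.142, -0.0, -0.015]
contact_force: [0.3, -0.0, -0.3]
grip_width: 45.8
finger_force: 0.0
time: 11.25
tool_pos: [565.9, -2.0, 263.9]
tcp_rot: [3.141, -0.007, -0.015]
contact_force: [-0.4, 0.1, 0.1]
grip_width: 46.0
finger_force: 0.0
time: 11.67
tool_pos: [562.3, -102.5, 258.6]
tcp_rot: [-3.14, 0.003, -0.018]
contact_force: [0.1, 0.4, -0.7]
grip_width: 17.2
finger_force: 0.0
[-0.31, 0.41, 1.33, 0.0, 1.4, 1.27] [ 562.8 -100.6  259.6]
lever_tip A []
lever_tip S [(array([334.4, 240.9]), 0.58)]
lever_tip W [(array([310.6, 221.7]), 0.77)]
bail_bar A []
bail_bar S [(array([304.9, 265.2]), 0.25)]
bail_bar W [(array([326.1, 233.3]), 0.58)]
keeper A [(array([507.1, 295.7]), 0.82), (array([278.8, 252. ]), 0.63)]
keeper S [(array([423.6, 178.2]), 0.74), (array([305.1, 263.5]), 0.71)]
keeper W [(array([620.2, 271.7]), 0.97), (array([194.1, 220.5]), 0.82)]
case_handle A [(array([506. , 298.2]), 0.73), (array([280. , 255.2]), 0.64)]
case_handle S [(array([304.6, 264.9]), 0.93), (array([426.2, 182.5]), 0.82)]
case_handle W [(array([619.6, 270.7]), 0.9), (array([195.1, 219.9]), 0.76)]
expect handle [array([291.5, 245.3]), array([305.2, 241.8]), array([180.1, 250.1])] keeper [array([318., 249.]), array([318.8, 246.4]), array([273.2, 228.5])] tip [array([341.3, 250.4]), array([329.5, 239.8]), array([335.3, 220.8])] bail [array([337. , 248.5]), array([327.3, 229.4]), array([324. , 232.1])]
```

View pics/w4.png

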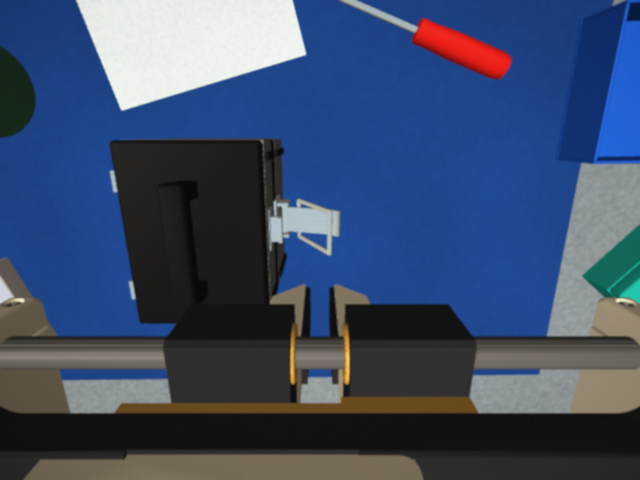

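The wrist view shows the upper case seated on the lower one. The keeper is at (272,225), the lever tip at (340,222), and the bail bar runs from (302,203) to (330,253). All agree with the geometry: bar at about y=-108, z=132. I move out, turn the tool 90° and tilt it 45°, so the fingers point in and down from outside.

```bash
python3 -m handwheel '0.02 0.3 0 0 0 -0.04 -1;0.02 0.7 0 0 0 -0.08 -1;0.02 0.9 0 0 0 -0.12 -1;0.02 0.9 0 0 0 -0.16 -1;0.02 0.9 0 0 0 -0.2 -1;0.02 0.9 0 0 0 -0.24 -1;0.02 0.9 0 0 0 -0.25 -1'|sed -n 2,3p
python3 -m handwheel '0 0 0 0 0 -0.04 -1;0 0 0 0 0 -0.08 -1;0 0 0 0 0 -0.12 -1;0 0 0 0 0 -0.16 -1;0 0 0 0 0 -0.2 -1;0 0 0 0 0 -0.24 -1;0 0 0 0 0 -0.245 -1'|sed -n 2,3p
python3 -m handwheel '0 0 0 0 0.04 0 -1;0 0 0 0 0.08 0 -1;0 0 0 0 0.12 0 -1;0 0 0 0 0.16 0 -1;0 0 0 0 0.2 0 -1;0 0 0 0 0.24 0 -1;0 0 0 0 0.25 0 -1;0 0 0 0 0.25 0 -1'
python3 - <<'E'
from h import *
Rt=(R.from_euler("x",45,degrees=True)*R.from_euler("z",89.1,degrees=True)*R.from_euler("x",180,degrees=True)).as_euler("xyz")
to([565,-140,135],0,Rt)
print(bot.get_obs()["joint_positions"].round(2).tolist(), R.from_euler("xyz",bot.get_obs()["tcp_rot"]).as_matrix().round(2).tolist())
E
```

```text
tool_pos: [563.5, -192.2, 260.1]
tcp_rot: [-3.141, 0.0, 0.776]
tool_pos: [563.6, -191.9, 260.2]
tcp_rot: [-3.142, 0.0, 1.544]
time: 14.25
tool_pos: [563.0, -193.4, 257.6]
tcp_rot: [-3.134, -0.788, 1.53]
contact_force: [-0.2, -0.0, 0.5]
grip_width: 0.2
finger_force: 0.0
t 14.25 pos [ 563.  -193.4  257.6] rpy [-179.56  -45.12   87.66] F [-0.2 -0.   0.5] w 0.2
shift [-0.492  0.008  1.243] turn [ 0.0067 -0.0008 -0.0042]
[-0.76, 0.71, 1.07, 0.59, 1.89, -0.68] [[0.03, 1.0, 0.02], [0.7, -0.04, 0.71], [0.71, -0.01, -0.71]]
```

```bash
python3 -m handwheel '-0.12 0.01 0.28 0 0 0 -1;-0.25 0.01 0.6 0 0 0 -1;-0.27 0.01 0.65 0 0 0 -1;-0.27 0.01 0.65 0 0 0 -1'|sed -n '2,4p'
python3 -m handwheel '-0.12 0.01 0.28 0 0 0 -1;-0.25 0.01 0.6 0 0 0 -1;-0.27 0.01 0.65 0 0 0 -1;-0.27 0.01 0.65 0 0 0 -1;-0.27 0.01 0.65 0 0 0 -1'|sed -n '2,4p'
python3 - <<'E'
from h import *
to([565,-118,128],0,bot.get_obs()["tcp_rot"])
E
```

```text
tool_pos: [565.1, -162.9, 194.9]
tcp_rot: [-3.137, -0.785, 1.539]
contact_force: [-0.2, -0.1, 0.3]
tool_pos: [568.3, -139.0, 132.4]
tcp_rot: [3.138, -0.783, 1.543]
contact_force: [0.5, 0.1, 0.4]
t 15.0 pos [ 568.3 -139.   132.4] rpy [179.78 -44.88  88.39] F [0.5 0.1 0.4] w 0.3
shift [ 0.117 -0.039  0.179] turn [0. 0. 0.]
```

```bash
python3 -m handwheel '0.11 -0.03 0.17 0 0 0 -1;0.14 -0.03 0.2 0 0 0 -1;0.17 -0.03 0.23 0 0 0 -1;0.2 -0.03 0.26 0 0 0 -1;0.23 -0.03 0.29 0 0 0 -1;0.26 -0.03 0.32 0 0 0 -1;0.29 -0.03 0.35 0 0 0 -1'|sed -n '2,4p'
python3 -m handwheel '0.03 0 0.03 0 0 0 -1;0.06 0 0.06 0 0 0 -1;0.09 0 0.09 0 0 0 -1;0.12 0 0.12 0 0 0 -1;0.12 0 0.12 0 0 0 -1;0.12 0 0.12 0 0 0 -1'|sed -n '2,4p'
python3 - <<'E'
from h import *
for n in ("top","side","wrist"):
    p=viewer.capture(n); print(n,[(np.round(q["centre"],1).tolist(),round(q["score"],2)) for q in viewer.recognise("bail_bar",p)],"out",proj(p,[564,-107,132]).round(1),"in",proj(p,[564,-60,133]).round(1))
    if n=="wrist": save(p,"w5.png")
E
```

```text
tool_pos: [566.2, -93.1, 126.7]
tcp_rot: [3.139, -0.785, 1.541]
contact_force: [-0.0, -0.9, 3.4]
tool_pos: [565.9, -75.4, 125.4]
tcp_rot: [-3.14, -0.785, 1.539]
contact_force: [-0.4, -0.1, 0.1]
top [] out [337.9 248.5] in [317.5 248.3]
side [] out [327.7 228.9] in [318.5 241.5]
wrist [([278.9, 295.1], 0.54)] out [317.2 367.8] in [314.5 268. ]
```

View pics/w5.png

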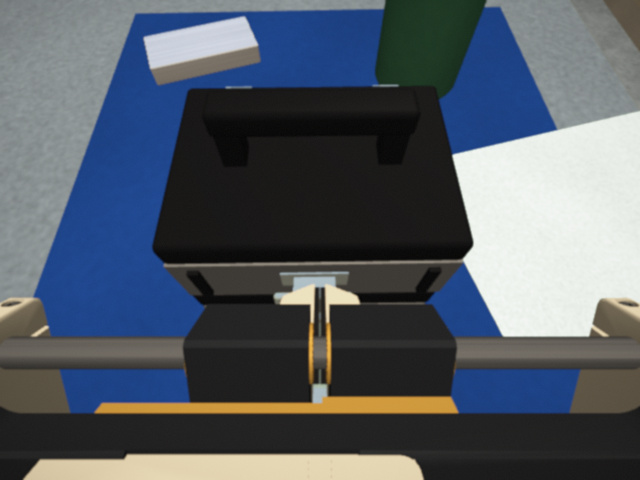

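The wrist view shows the bail bar lying against the upper case above the keeper, from (280,273) to (350,273). I back off and come down on the lever, following its arc to level.

```bash
python3 -m handwheel '-0.14 0 -0.11 0 0 0 -1;-0.27 0 -0.22 0 0 0 -1;-0.27 0 -0.22 0 0 0 -1;-0.27 0 -0.22 0 0 0 -1'|sed -n '2p;4p'
python3 -m handwheel '-0.06 0 0.08 0 0 0 -1;-0.11 0 0.14 0 0 0 -1;-0.15 0 0.2 0 0 0 -1;-0.19 0 0.25 0 0 0 -1;-0.22 0 0.29 0 0 0 -1;-0.25 0 0.33 0 0 0 -1;-0.25 0 0.33 0 0 0 -1'|sed -n '2p;4p'
python3 - <<'E'
from h import *
to([565,-101.4,56.4],0,bot.get_obs()["tcp_rot"])
p=viewer.capture("wrist"); print([(np.round(q["centre"],1).tolist(),round(q["score"],2)) for q in viewer.recognise("bail_bar",p)],proj(p,[564,-60,128]).round(1))
save(p,"w6.png")
E
```

```text
tool_pos: [565.1, -111.2, 122.1]
contact_force: [-0.2, 0.8, -1.0]
tool_pos: [564.9, -104.3, 80.2]
contact_force: [0.2, 0.8, 0.2]
t 17.3 pos [ 564.9 -104.3   80.2] rpy [-179.88  -45.05   88.15] F [0.2 0.8 0.2] w 0.2
shift [-0.148  0.     0.189] turn [0. 0. 0.]
[([313.2, 201.3], 0.78)] [314.5 169.8]
```

View pics/w6.png

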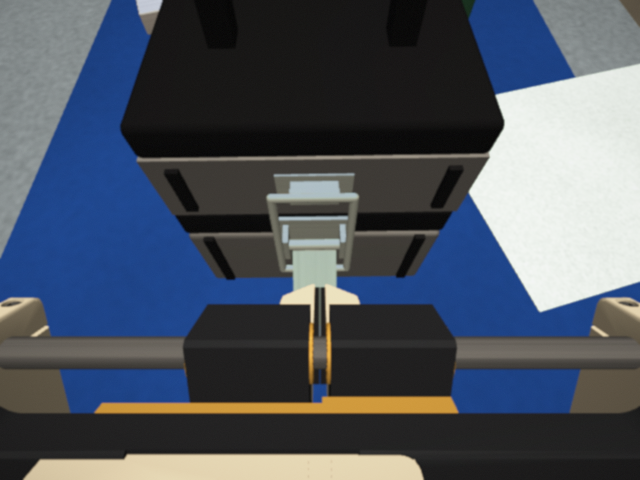

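Run:
```python
from h import *
p=viewer.capture("wrist"); np.set_printoptions(precision=1,suppress=True)
for n,q in dict(toprim=(564,-57.5,150),groove=(564,-61.5,118),liptop=(564,-67,122),lipout=(564,-68.5,114),seam=(564,-57.5,90),bar=(564,-59.5,129),hinge=(564,-80.5,72),pivot=(564,-66.5,72)).items(): print(n,proj(p,q))
for al in range(-25,40,5):
    a=np.radians(al); q=(564,-80.5+60*np.sin(a),72+60*np.cos(a)); print(al,np.round(q,1),proj(p,q))
x=cv2.resize(p["frame"][150:300,220:410],(760,600),interpolation=cv2.INTER_CUBIC); cv2.imwrite("pics/w7.png",cv2.cvtColor(x,cv2.COLOR_RGB2BGR))
```

```text
toprim [312.7 128.2]
groove [314.  187.3]
liptop [314.2 191.9]
lipout [314.5 205. ]
seam [314.5 213.1]
bar [313.6 168.1]
hinge [316.  266.5]
pivot [315.3 243.9]
-25 [ 564.  -105.9  126.4] [316.6 269. ]
-20 [ 564.  -101.   128.4] [316.3 255.1]
-15 [564. -96. 130.] [315.9 241.6]
-10 [564.  -90.9 131.1] [315.5 228.5]
-5 [564.  -85.7 131.8] [315.1 216.2]
0 [564.  -80.5 132. ] [314.8 204.7]
5 [564.  -75.3 131.8] [314.4 194.3]
10 [564.  -70.1 131.1] [314.1 184.9]
15 [564. -65. 130.] [313.9 176.8]
20 [564.  -60.  128.4] [313.6 169.9]
25 [564.  -55.1 126.4] [313.4 164.3]
30 [564.  -50.5 124. ] [313.3 159.9]
35 [564.  -46.1 121.1] [313.1 156.6]
```

View pics/w7.png

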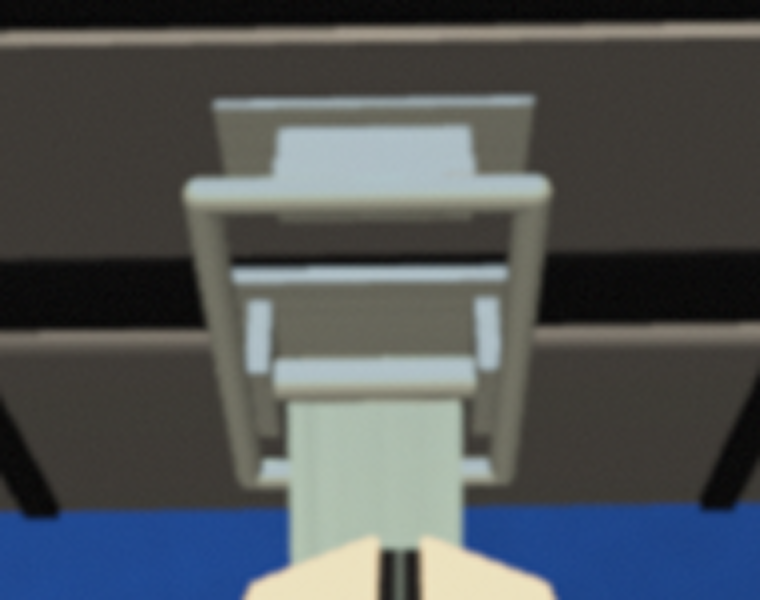

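The crop shows the bail bar at crop row 190 (full-image row 197.5), in front of the keeper lip and not yet behind it. I've used all my pictures, so I check its depth numerically.

Run:
```python
from h import *
p=viewer.capture("wrist"); T=np.array(p["T"]); f=K(p)[0]
def w(q): return f/(T[:3,:3].T@(np.array(q)-T[:3,3]))[2]
o=np.round
print("px/mm lip(-67,122)",o(w((564,-67,122)),3),"lever@hinge(-80.5,74)",o(w((564,-80.5,73.5)),3),"A(-77,131.5)",o(w((564,-77,131.5)),3),"B(-70.5,123)",o(w((564,-70.5,123)),3),"plate back(-57.5,128)",o(w((564,-58,125)),3))
print("meas lip",197/4/22,"lever",175/4/24,"bar outer px",91.2,"hinge outer px",68.8)
for y in (-70,-72,-74,-76,-78): # bar position along ray row 197.5
    oo,d=ray(p,(313.5,197.5)); q=oo+d*(y-oo[1])/d[1]; print(y,q.round(1),round(w(q),3), "dist hinge90",round(np.hypot(q[1]+80.5,q[2]-72),1))
```

```text
px/mm lip(-67,122) 2.269 lever@hinge(-80.5,74) 1.84 A(-77,131.5) 2.475 B(-70.5,123) 2.306 plate back(-57.5,128) 2.247
meas lip 2.2386363636363638 lever 1.8229166666666667 bar outer px 91.2 hinge outer px 68.8
-70 [563.7 -70.  122.1] 2.291 dist hinge90 51.2
-72 [563.7 -72.  124.9] 2.343 dist hinge90 53.6
-74 [563.7 -74.  127.8] 2.397 dist hinge90 56.2
-76 [563.7 -76.  130.6] 2.454 dist hinge90 58.8
-78 [563.7 -78.  133.5] 2.514 dist hinge90 61.5
```

```bash
python3 -m handwheel '0 0 0 0 0 0 -1;0 0 0 0 0 0 -1;0 0 0 0 0 0 -1;0 0 0 0 0 0 -1;0 0 0 0 0 0 -1;0 0 0 0 0 0 -1'|sed -n '2p;4p'
python3 - <<'E'
from h import *
q0=cv2.cvtColor(cv2.imread("pics/w6.png"),cv2.COLOR_BGR2RGB)
p=viewer.capture("wrist"); print([(np.round(q["centre"],1).tolist(),round(q["score"],2)) for q in viewer.recognise("bail_bar",p)])
for im in (q0,p["frame"]):
    g=im.sum(2)//3
    print("col314",g[165:215:2,314].tolist()); print("col270-275 max row",(165+np.argmax(g[165:290,268:276].max(1))), g[175:225:3,273].tolist())
E
```

```text
tool_pos: [565.3, -104.9, 81.3]
contact_force: [-0.1, 1.0, 0.4]
[([309.4, 202.9], 0.59)]
col314 [57, 58, 58, 57, 106, 158, 103, 100, 158, 188, 187, 188, 187, 187, 186, 186, 184, 155, 115, 90, 66, 58, 57, 58, 35]
col270-275 max row 196 [97, 67, 60, 58, 58, 58, 106, 186, 163, 105, 98, 101, 103, 106, 108, 109, 108]
col314 [57, 57, 58, 56, 71, 151, 111, 97, 136, 187, 188, 188, 187, 187, 188, 187, 184, 163, 126, 91, 71, 58, 58, 58, 39]
col270-275 max row 196 [101, 79, 66, 60, 60, 57, 80, 184, 173, 113, 94, 97, 100, 104, 106, 108, 109]
```

```bash
python3 -m handwheel '0.1 0 -0.15 0 0 0 -1;0.2 0 -0.3 0 0 0 -1;0.2 0 -0.3 0 0 0 -1;0.28 0 -0.29 0 0 0 -1;0.35 0 -0.28 0 0 0 -1;0.35 0 -0.28 0 0 0 -1;0.35 0 -0.28 0 0 0 -1'|sed -n '2p;4p'
python3 - <<'E'
from h import *
to([564.5,-68.2,125.5],0,bot.get_obs()["tcp_rot"])
p=viewer.capture("wrist"); g=p["frame"].sum(2)//3
print("bail A",proj(p,[564,-76.5,131]),"face",proj(p,[564,-59.5,129]),[(np.round(q["centre"],1).tolist(),round(q["score"],2)) for q in viewer.recognise("bail_bar",p)])
E
```

```text
tool_pos: [565.2, -99.0, 125.6]
contact_force: [0.5, -0.6, 0.2]
t 18.68 pos [565.2 -99.  125.6] rpy [-179.95  -45.01   88.24] F [ 0.5 -0.6  0.2] w 0.3
shift [ 0.217 -0.016  0.218] turn [0. 0. 0.]
bail A [316.07992749 257.8550074 ] face [315.27219347 230.78001219] [([312.1, 257.4], 0.67)]
```

```bash
python3 -m handwheel '0.04 -0.01 0.04 0 0 0 -1;0.08 -0.01 0.08 0 0 0 -1;0.11 -0.01 0.11 0 0 0 -1;0.14 -0.01 0.14 0 0 0 -1;0.17 -0.01 0.17 0 0 0 -1;0.19 -0.01 0.19 0 0 0 -1'|sed -n '2p;4p'
python3 -m handwheel '0.01 0 0.01 0 0 0 -1;0.02 0 0.02 0 0 0 -1;0.025 0 0.025 0 0 0 -1;0.025 0 0.025 0 0 0 -1'|sed -n '2p;4p'
python3 -m handwheel '-0.1 0 -0.1 0 0 0 -1;-0.22 0 -0.22 0 0 0 -1;-0.22 0 -0.22 0 0 0 -1;-0.22 0 -0.22 0 0 0 -1;-0.22 0 -0.22 0 0 0 -1'|sed -n '2p;4p'
python3 - <<'E'
from h import *
p=viewer.capture("wrist")
print(bot.get_obs()["tool_pos"].round(1),"bail A",proj(p,[564,-76.5,131]),"face",proj(p,[564,-59.5,129]),[(np.round(q["centre"],1).tolist(),round(q["score"],2)) for q in viewer.recognise("bail_bar",p)])
g=p["frame"].sum(2)//3
for c in (272,276,280): print(c,g[200:275:3,c].tolist())
E
```

```text
tool_pos: [565.3, -72.3, 125.9]
contact_force: [-0.2, -0.4, -0.3]
tool_pos: [565.4, -69.6, 125.9]
contact_force: [0.3, 0.3, 0.2]
tool_pos: [564.3, -101.0, 125.7]
contact_force: [0.2, 0.1, -0.2]
[ 564.3 -100.5  125.8] bail A [317.63578253 254.54299701] face [316.69819691 227.78301638] [([313.5, 257.2], 0.63)]
272 [20, 16, 12, 10, 11, 11, 16, 130, 61, 58, 58, 58, 58, 59, 58, 58, 57, 58, 57, 32, 11, 10, 11, 71, 82]
276 [21, 18, 12, 10, 10, 9, 16, 126, 59, 58, 59, 58, 59, 59, 57, 57, 58, 58, 57, 33, 12, 11, 10, 69, 81]
280 [20, 17, 13, 13, 11, 9, 15, 127, 60, 58, 59, 57, 57, 58, 58, 58, 83, 180, 139, 101, 90, 68, 54, 73, 80]
```

```bash
cat > bar.py <<'E'
from h import *
def rows(p,y,z,half=15,xs=(564-13,564+13)):
    "brightest ridge rows near the expected bar, at two columns inside the bail width but outside the 22 mm keeper lip"
    out=[]
    g=cv2.GaussianBlur(p["frame"],(3,3),0).sum(2)//3
    for x in xs:
        c,r=proj(p,[x,y,z]); c=int(round(c)); r=int(round(r)); v=g[r-half:r+half,c]; out.append((c,r,r-half+int(np.argmax(v)),v.tolist()))
    return out
E
python3 - <<'E'
from bar import *
p=viewer.capture("wrist"); np.savez("vA.npz",T=p["T"],f=p["frame"])
for o in rows(p,-72,128,22): print(o[:3],o[3][::2])
E
python3 -m handwheel '-0.07 0 -0.3 0 0 0 -1;-0.1 0 -0.6 0 0 0 -1;-0.13 0 -0.95 0 0 0 -1;-0.13 0 -0.95 0 0 0 -1;-0.13 0 -0.95 0 0 0 -1;-0.13 0 -0.95 0 0 0 -1'|sed -n '2p;4p'
python3 - <<'E'
from bar import *
p=viewer.capture("wrist"); np.savez("vB.npz",T=p["T"],f=p["frame"])
print("expect A",proj(p,[564,-76.5,131]),"B",proj(p,[564,-70.5,123]),"face",proj(p,[564,-59.5,129]))
for o in rows(p,-72,128,22): print(o[:3],o[3][::2])
for n in ("wrist","side","top"):
    q=p if n=="wrist" else viewer.capture(n)
    for t in ("bail_bar","lever_tip"): print(n,t,[(np.round(k["centre"],1).tolist(),round(k["score"],2)) for k in viewer.recognise(t,q)])
    print("  A",proj(q,[564,-76.5,131]).round(1),"B",proj(q,[564,-70.5,123]).round(1),"face",proj(q,[564,-59.5,129]).round(1),"tip90",proj(q,[564,-120.5,72]).round(1),"tip60",proj(q,[564,-113,45]).round(1))
E
```

```text
(293, 251, 252) [58, 87, 141, 110, 98, 98, 97, 98, 96, 78, 110, 179, 182, 148, 75, 97, 178, 137, 121, 165, 174, 173]
(342, 250, 251) [58, 72, 133, 114, 97, 96, 96, 96, 95, 78, 95, 168, 183, 157, 92, 66, 151, 137, 106, 127, 140, 142]
tool_pos: [561.8, -176.1, 183.3]
contact_force: [0.4, 0.4, -1.3]
expect A [318.51351519 198.39794605] B [318.30879645 197.99363453] face [317.86036739 181.90018772]
(301, 196, 198) [24, 97, 94, 59, 58, 75, 120, 105, 99, 99, 101, 137, 177, 138, 75, 58, 56, 50, 126, 138, 118, 153]
(335, 195, 198) [14, 75, 105, 64, 57, 67, 116, 109, 97, 97, 97, 122, 173, 155, 89, 59, 59, 48, 93, 144, 113, 149]
wrist bail_bar [([318.9, 201.6], 0.78)]
wrist lever_tip [([316.9, 241.7], 0.75), ([317.7, 135.3], 0.69)]
  A [318.5 198.4] B [318.3 198. ] face [317.9 181.9] tip90 [320.3 282.1] tip60 [320.  285.4]
side bail_bar []
side lever_tip []
  A [321.8 237.5] B [320.7 242. ] face [318.4 243. ] tip90 [330.4 245.5] tip60 [329.2 256.2]
top bail_bar [([459.8, 197.1], 0.54)]
top lever_tip [([326.5, 250.7], 0.48), ([173.0, 306.8], 0.48), ([185.5, 194.6], 0.23)]
  A [324.7 248.4] B [322.1 248.8] face [317.3 248.5] tip90 [342.9 251.5] tip60 [339.5 252.7]
```

Run:
```python
from bar import *
P=viewer.capture("wrist"); V=[]
for n in "AB":
    z=np.load(f"v{n}.npz"); q=dict(P); q["T"]=z["T"]; q["frame"]=z["f"]; V.append(q)
a,b=V
def prof(p,c,r0,r1): 
    g=p["frame"].sum(2)//3; print([int(v) for v in g[r0:r1,c]])
print(tri(a,(317,251.9),b,(318,198.2)))
for n,q in dict(lip=(564,-67,122),lipout=(564,-68.5,114),platetop=(564,-58,132),rim=(564,-57.5,150),bar60=(564,-76.5,131)).items(): print(n,proj(a,q).round(1),proj(b,q).round(1))
print("A centre col");prof(a,317,225,285);print("B centre col");prof(b,318,170,240)
print("B col 318 lower");prof(b,318,240,300)
```

```text
(array([563.76750694, -69.40470861, 121.17520888]), np.float64(0.033198058666661215))
lip [317.3 247.3] [318.2 195.1]
lipout [317.5 256.1] [318.3 202.4]
platetop [316.7 223.6] [317.8 177.9]
rim [316.5 203.7] [317.7 161.9]
bar60 [317.8 255.8] [318.5 198.4]
A centre col
[58, 57, 57, 57, 56, 61, 92, 138, 150, 123, 103, 119, 158, 181, 188, 187, 187, 187, 187, 186, 187, 188, 187, 185, 184, 184, 186, 186, 181, 166, 143, 111, 64, 44, 100, 163, 179, 155, 118, 99, 97, 97, 96, 97, 99, 99, 97, 97, 96, 96, 100, 130, 174, 190, 190, 189, 187, 180, 163, 140]
B centre col
[11, 10, 9, 7, 20, 73, 123, 124, 87, 62, 58, 58, 59, 60, 79, 113, 127, 115, 114, 146, 176, 187, 189, 187, 187, 187, 188, 187, 181, 164, 137, 104, 82, 66, 58, 58, 57, 48, 42, 93, 161, 171, 135, 102, 97, 98, 98, 98, 99, 100, 99, 97, 99, 119, 157, 182, 189, 182, 162, 138, 136, 162, 177, 179, 178, 179, 179, 180, 180, 179]
B col 318 lower
[179, 180, 179, 179, 180, 180, 180, 180, 180, 179, 180, 180, 179, 180, 181, 180, 179, 181, 181, 180, 180, 180, 180, 180, 180, 180, 181, 180, 181, 181, 180, 179, 180, 181, 181, 180, 181, 185, 187, 188, 188, 188, 187, 188, 189, 189, 170, 118, 69, 49, 41, 41, 41, 41, 42, 41, 41, 40, 41, 41]
```

The two views put the bar at y≈-69.4, z≈121, which is against the outside of the lip. So the lever sits lower than I assumed. I measure its tip next.

Run:
```python
from bar import *
P=viewer.capture("wrist"); z=np.load("vB.npz"); b=dict(P); b["T"]=z["T"]; b["frame"]=z["f"]
f=b["frame"].astype(int); g=f.sum(2)//3; T=np.array(b["T"]); F=K(b)[0]
def wd(q): return F/(T[:3,:3].T@(np.array(q)-T[:3,3]))[2]
for r in range(228,290,6):
    v=g[r,285:355]; i=np.where(v>115)[0]; 
    if len(i): print(r,285+i[0],285+i[-1],"w",i[-1]-i[0]+1, f[r,318].tolist())
for th in (110,100,90,80,70,60,50,40,30):
    t=np.radians(th); 
    o=[]
    for rr in (14,30,42,54):
        q=(564,-66.5-rr*np.sin(t),72-rr*np.cos(t)); o.append((round(proj(b,q)[1],1),round(24*wd(q),1)))
    print(th,o)
```

```text
228 302 333 w 32 [163, 168, 155]
234 304 330 w 27 [172, 188, 176]
240 300 335 w 36 [173, 188, 176]
246 304 330 w 27 [174, 190, 176]
252 304 331 w 28 [173, 190, 176]
258 304 331 w 28 [175, 192, 177]
264 304 331 w 28 [175, 191, 176]
270 304 331 w 28 [175, 191, 175]
276 305 331 w 27 [176, 191, 178]
282 304 331 w 28 [175, 190, 197]
288 299 340 w 42 [67, 70, 71]
110 [(np.float64(236.9), np.float64(27.2)), (np.float64(249.3), np.float64(28.3)), (np.float64(259.2), np.float64(29.1)), (np.float64(269.8), np.float64(30.0))]
100 [(np.float64(238.8), np.float64(27.0)), (np.float64(253.3), np.float64(27.9)), (np.float64(264.9), np.float64(28.6)), (np.float64(277.0), np.float64(29.3))]
90 [(np.float64(240.3), np.float64(26.9)), (np.float64(256.4), np.float64(27.5)), (np.float64(269.1), np.float64(28.0)), (np.float64(282.1), np.float64(28.5))]
80 [(np.float64(241.4), np.float64(26.7)), (np.float64(258.5), np.float64(27.1)), (np.float64(271.8), np.float64(27.4)), (np.float64(285.3), np.float64(27.7))]
70 [(np.float64(242.0), np.float64(26.5)), (np.float64(259.6), np.float64(26.7)), (np.float64(272.9), np.float64(26.8)), (np.float64(286.4), np.float64(26.9))]
60 [(np.float64(242.2), np.float64(26.3)), (np.float64(259.6), np.float64(26.2)), (np.float64(272.7), np.float64(26.2)), (np.float64(285.7), np.float64(26.2))]
50 [(np.float64(241.8), np.float64(26.1)), (np.float64(258.7), np.float64(25.8)), (np.float64(271.1), np.float64(25.6)), (np.float64(283.3), np.float64(25.4))]
40 [(np.float64(241.1), np.float64(25.9)), (np.float64(256.8), np.float64(25.4)), (np.float64(268.2), np.float64(25.1)), (np.float64(279.4), np.float64(24.8))]
30 [(np.float64(239.9), np.float64(25.7)), (np.float64(254.1), np.float64(25.1)), (np.float64(264.4), np.float64(24.6)), (np.float64(274.2), np.float64(24.2))]
```

The lever is at about 60–75°, so the bar can't clear the lip. I pinch the lever by its 24 mm width and swing it back up, so that the bail rises over the lip and falls in.

```bash
python3 -m handwheel '-0.2 0 0.3 0 0 0 0;-0.44 0 0.65 0 0 0 0;-0.44 0 0.67 0 0 0 0;-0.44 0 0.67 0 0 0 0;-0.44 0 0.67 0 0 0 0'|sed -n '2p;4p'
python3 - <<'E'
from bar import *
to([564,-98,42],0,bot.get_obs()["tcp_rot"]); print(bot.get_obs()["joint_positions"].round(2))
p=viewer.capture("wrist"); print(proj(p,[564,-113,45]),[(np.round(k["centre"],1).tolist(),round(k["score"],2)) for k in viewer.recognise("lever_tip",p)])
E
```

```text
tool_pos: [563.2, -161.1, 106.9]
contact_force: [-0.4, -0.0, 0.5]
t 21.65 pos [ 563.2 -161.1  106.9] rpy [179.89 -44.99  88.29] F [-0.4 -0.   0.5] w 29.2
shift [-0.013 -0.012  0.905] turn [0. 0. 0.]
[-0.72  0.82  1.29  0.58  1.59 -0.85]
[318.58210047 266.09888867] [([314.0, 207.6], 0.61), ([446.8, 10.9], 0.19)]
```

```bash
python3 -m handwheel '0 0 0 0 0 0 0;0 0 0 0 0 0 0;-0.01 0 0.2 0 0 0 0;-0.01 0 0.4 0 0 0 0;-0.01 0 0.6 0 0 0 0;-0.01 0 0.75 0 0 0 0;-0.01 0 0.9 0 0 0 0;-0.01 0 0.9 0 0 0 0'|sed -n '2p;4,5p'
python3 -m handwheel '0 0 0 0 0 0 -1;0 0 0 0 0 0 -1;0 0 0 0 0 0 -1;0 0 0 0 0 0 -1;0 0 0 0 0 0 -1;0 0 0 0 0 0 -1'|sed -n '2p;4,6p'
```

```text
tool_pos: [563.7, -95.7, 40.1]
contact_force: [-0.1, 1.2, 0.1]
grip_width: 45.8
tool_pos: [562.8, -98.4, 41.2]
contact_force: [-7.6, -2.8, 0.4]
grip_width: 22.8
finger_force: 30.0
```

```bash
python3 -m handwheel '0.03 0 -0.05 0 0 0 -1;0.05 0 -0.09 0 0 0 -1;0.08 0 -0.14 0 0 0 -1;0.1 0 -0.18 0 0 0 -1;0.13 0 -0.22 0 0 0 -1;0.17 0 -0.25 0 0 0 -1'|sed -n '2p;4,6p'
python3 -m handwheel '0.04 0 -0.03 0 0 0 -1;0.08 0 -0.06 0 0 0 -1;0.08 0 -0.06 0 0 0 -1;0.08 0 -0.06 0 0 0 -1'|sed -n '2p;4,6p'
python3 - <<'E'
from bar import *
p=viewer.capture("wrist"); np.savez("vC.npz",T=p["T"],f=p["frame"])
print("B",proj(p,[564,-70.5,123]),"face134",proj(p,[564,-59.5,134]),"bar out25",proj(p,[564,-105,132]),[(np.round(k["centre"],1).tolist(),round(k["score"],2)) for k in viewer.recognise("bail_bar",p)])
g=p["frame"].sum(2)//3; c=int(proj(p,[551,-65,126])[0]); r=int(proj(p,[551,-65,126])[1]); print(c,r,g[r-50:r+50:2,c].tolist())
E
```

```text
tool_pos: [562.7, -103.8, 69.8]
contact_force: [-5.9, -0.5, -6.1]
grip_width: 23.3
finger_force: 30.0
tool_pos: [562.8, -102.2, 80.6]
contact_force: [-6.7, -0.0, -2.0]
grip_width: 22.9
finger_force: 30.0
B [320.35245609 201.23310568] face134 [319.5127148  164.11930684] bar out25 [323.34231996 266.29874928] [([308.1, 177.6], 0.55)]
289 187 [11, 13, 9, 11, 11, 10, 10, 9, 11, 12, 9, 21, 127, 138, 69, 60, 144, 185, 180, 148, 114, 157, 118, 99, 98, 99, 97, 97, 98, 99, 99, 97, 72, 58, 58, 57, 58, 58, 57, 57, 35, 37, 165, 175, 103, 104, 172, 189, 187, 187]
```

The bar now shows above the keeper plate (row 171, plate top at 180), so it lies against the case. I lower the lever with the pinch and watch the bar.

```bash
python3 -m handwheel '-0.02 0 0.015 0 0 0 -1;-0.04 0 0.03 0 0 0 -1;-0.06 0 0.045 0 0 0 -1;-0.08 0 0.06 0 0 0 -1;-0.08 0 0.06 0 0 0 -1'|sed -n '2p;4,6p'
cat > chk.py <<'E'
from bar import *
p=viewer.capture("wrist"); g=p["frame"].sum(2)//3
print("rows: face130",proj(p,[551,-59.5,130]).round(1),"groove120",proj(p,[551,-61.5,120]).round(1),"outside lip",proj(p,[551,-70.5,123]).round(1),"platetop126",proj(p,[551,-58,126]).round(1))
c,r=proj(p,[551,-63,124]).astype(int); print(r-30,g[r-30:r+30,c].tolist())
E
python3 chk.py
python3 -m handwheel '-0.03 0 0.04 0 0 0 -1;-0.07 0 0.07 0 0 0 -1;-0.07 0 0.07 0 0 0 -1'|sed -n '2p;4,6p'
python3 chk.py
```

```text
tool_pos: [562.7, -103.4, 71.7]
contact_force: [-7.6, 0.3, 2.7]
grip_width: 23.0
finger_force: 30.0
rows: face130 [287.3 154.4] groove120 [289.2 174.2] outside lip [288.4 186.9] platetop126 [288.2 158.3]
140 [9, 12, 34, 84, 131, 147, 134, 95, 64, 56, 57, 58, 58, 57, 57, 70, 115, 165, 184, 185, 182, 175, 158, 141, 122, 102, 89, 94, 98, 98, 97, 98, 99, 98, 99, 97, 97, 97, 98, 99, 98, 97, 99, 99, 99, 98, 95, 86, 68, 59, 58, 58, 58, 58, 58, 60, 61, 59, 58, 58]
tool_pos: [562.7, -103.0, 61.7]
contact_force: [-7.8, 0.5, 3.6]
grip_width: 23.0
finger_force: 30.0
rows: face130 [285.4 136.7] groove120 [287.5 158.7] outside lip [286.5 171.5] platetop126 [286.3 141.4]
124 [69, 125, 145, 139, 111, 75, 59, 57, 58, 57, 58, 57, 58, 57, 59, 58, 57, 57, 69, 115, 164, 184, 186, 183, 177, 162, 145, 128, 108, 91, 88, 94, 97, 99, 98, 97, 96, 98, 96, 97, 98, 98, 98, 99, 98, 99, 99, 97, 99, 94, 81, 67, 60, 57, 57, 59, 58, 58, 58, 59]
```

```bash
python3 -m handwheel '-0.03 0 0.04 0 0 0 -1;-0.06 0 0.08 0 0 0 -1;-0.06 0 0.08 0 0 0 -1'|sed -n '2p;4,6p'
python3 chk.py
python3 -m handwheel '-0.03 0 0.05 0 0 0 -1;-0.05 0 0.1 0 0 0 -1;-0.05 0 0.1 0 0 0 -1'|sed -n '2p;4,6p'
python3 chk.py
```

```text
tool_pos: [562.7, -101.4, 51.8]
contact_force: [-8.7, 0.5, 3.8]
grip_width: 23.2
finger_force: 30.0
rows: face130 [282.8 119.7] groove120 [285.2 144.2] outside lip [284.1 157.2] platetop126 [283.9 125.3]
109 [141, 120, 85, 60, 57, 57, 58, 58, 57, 56, 58, 57, 58, 58, 57, 58, 57, 58, 57, 57, 57, 70, 116, 165, 183, 186, 184, 179, 167, 150, 135, 119, 100, 86, 91, 97, 97, 99, 97, 97, 97, 98, 99, 99, 99, 98, 98, 97, 97, 98, 97, 98, 92, 77, 62, 58, 58, 58, 57, 58]
tool_pos: [562.8, -97.6, 41.2]
contact_force: [-8.2, 1.4, 4.2]
grip_width: 23.2
finger_force: 30.0
rows: face130 [279.2 102.5] groove120 [282.  130.4] outside lip [280.6 143.9] platetop126 [280.5 109.2]
94 [59, 55, 57, 56, 56, 56, 58, 58, 57, 57, 58, 57, 58, 57, 57, 56, 58, 58, 58, 57, 57, 70, 115, 154, 152, 147, 171, 183, 184, 183, 178, 166, 151, 136, 124, 108, 90, 80, 89, 95, 98, 97, 97, 96, 98, 98, 98, 98, 99, 98, 99, 97, 98, 99, 97, 98, 94, 80, 66, 59]
```

```bash
python3 -m handwheel '-0.01 0 0.05 0 0 0 -1;-0.015 0 0.11 0 0 0 -1;-0.015 0 0.11 0 0 0 -1'|sed -n '2p;4,6p'
python3 chk.py
python3 -m handwheel '0 0 0 0 0 0 0;0 0 0 0 0 0 0;0 0 0 0 0 0 0;0 0 -0.1 0 0 0 0;0 0 -0.3 0 0 0 0;0 0 -0.6 0 0 0 -1;0 0 -0.6 0 0 0 -1;0 0 -0.6 0 0 0 -1'|sed -n '2p;4,6p'
python3 -m handwheel '0 0 0 0 0 0 -1;0 0 0 0 0 0 -1;0 0 0 0 0 0 -1;0 0 0 0 0 0 -1;0 0 0 0 0 0 -1'|sed -n '2p;4,6p'
python3 chk.py
```

```text
tool_pos: [563.0, -91.3, 32.1]
contact_force: [-9.0, -1.5, 3.8]
grip_width: 23.3
finger_force: 30.0
rows: face130 [274.9  92.3] groove120 [278.3 123.7] outside lip [276.5 138.1] platetop126 [276.5 100.1]
87 [56, 57, 56, 56, 57, 58, 57, 57, 57, 58, 58, 58, 57, 57, 57, 57, 58, 57, 57, 58, 80, 128, 158, 149, 133, 155, 177, 184, 185, 184, 180, 170, 156, 140, 130, 119, 103, 84, 78, 88, 96, 98, 96, 98, 97, 98, 98, 99, 99, 99, 98, 97, 98, 99, 99, 97, 98, 99, 98, 92]
tool_pos: [564.3, -136.0, 75.2]
contact_force: [-0.6, 0.5, -0.6]
grip_width: 30.3
finger_force: 0.0
tool_pos: [563.2, -133.6, 73.5]
contact_force: [-0.4, -0.1, -0.3]
grip_width: 0.8
finger_force: 0.0
rows: face130 [287.4 105.5] groove120 [289.1 125.7] outside lip [288.4 135.3] platetop126 [288.1 110.3]
91 [9, 10, 12, 36, 84, 127, 132, 109, 74, 58, 57, 57, 57, 58, 57, 57, 57, 58, 57, 58, 57, 57, 57, 70, 113, 150, 151, 161, 177, 183, 181, 170, 148, 131, 108, 92, 87, 92, 95, 96, 97, 98, 98, 98, 98, 97, 98, 96, 97, 95, 86, 68, 58, 58, 57, 58, 57, 57, 58, 58]
```

```bash
python3 -m handwheel '0.03 0 0.15 0 0 0 -1;0.06 0 0.3 0 0 0 -1;0.08 0 0.4 0 0 0 -1;0.08 0 0.45 0 0 0 -1;0.08 0 0.45 0 0 0 -1'|sed -n '2p;4p'
python3 -m handwheel '0 0 0.05 0 0 0 -1;0.01 0 0.09 0 0 0 -1;0.015 0 0.13 0 0 0 -1;0.025 0 0.17 0 0 0 -1;0.025 0 0.17 0 0 0 -1'|sed -n '2p;4p'
python3 chk.py
python3 -m handwheel '0.015 0 0.035 0 0 0 -1;0.03 0 0.07 0 0 0 -1;0.03 0 0.07 0 0 0 -1'|sed -n '2p;4p'
```

```text
tool_pos: [564.1, -95.6, 47.1]
contact_force: [0.0, 0.1, -0.1]
tool_pos: [564.8, -82.2, 37.2]
contact_force: [-1.1, -0.1, -0.1]
rows: face130 [270.1 128.8] groove120 [273.8 157.5] outside lip [271.8 174.2] platetop126 [271.9 135.1]
122 [58, 57, 58, 57, 57, 59, 57, 59, 57, 59, 58, 57, 59, 58, 59, 58, 58, 57, 59, 81, 131, 164, 157, 126, 132, 169, 185, 187, 186, 184, 180, 170, 155, 142, 129, 114, 96, 84, 89, 95, 97, 98, 98, 99, 99, 99, 99, 100, 99, 100, 98, 98, 99, 98, 92, 77, 62, 59, 58, 58]
tool_pos: [565.6, -76.6, 34.8]
contact_force: [-0.1, -5.9, 2.6]
```

```bash
for k in 1; do python3 -m handwheel '0.01 0 0.01 0 0 0 -1;0.02 0 0.02 0 0 0 -1;0.02 0 0.02 0 0 0 -1'|sed -n '2p;4p'; done
python3 -m handwheel '0.01 0 0.01 0 0 0 -1;0.02 0 0.02 0 0 0 -1;0.02 0 0.02 0 0 0 -1'|sed -n '2p;4p'
python3 -m handwheel '0.01 0 0.01 0 0 0 -1;0.02 0 0.02 0 0 0 -1;0.02 0 0.02 0 0 0 -1'|sed -n '2p;4p'
python3 chk.py
```

```text
tool_pos: [565.7, -76.1, 34.8]
contact_force: [-4.3, -14.5, 4.1]
tool_pos: [565.9, -75.6, 34.8]
contact_force: [-8.2, -24.8, 6.8]
tool_pos: [566.0, -75.3, 34.8]
contact_force: [-11.0, -34.8, 10.6]
rows: face130 [265.1 143.7] groove120 [269.3 172.7] outside lip [267.1 191.9] platetop126 [267.1 149.5]
138 [59, 57, 57, 59, 58, 60, 58, 59, 59, 58, 57, 60, 58, 58, 59, 59, 58, 72, 119, 167, 172, 135, 112, 136, 172, 187, 187, 187, 185, 184, 178, 164, 150, 137, 125, 110, 91, 85, 90, 96, 99, 100, 99, 100, 99, 97, 99, 99, 98, 99, 98, 98, 93, 79, 64, 59, 58, 59, 59, 59]
```

```bash
python3 -m handwheel '-0.06 0 -0.06 0 0 0 -1;-0.15 0 -0.3 0 0 0 -1;-0.15 0 -0.6 0 0 0 -1;-0.15 0 -0.8 0 0 0 -1;-0.15 0 -0.8 0 0 0 -1;-0.15 0 -0.8 0 0 0 -1'|sed -n '2p;4p'
python3 - <<'E'
from bar import *
p=viewer.capture("wrist"); g=p["frame"].sum(2)//3; T=np.array(p["T"]); F=K(p)[0]
def wd(q): return F/(T[:3,:3].T@(np.array(q)-T[:3,3]))[2]
for th in (90,60,45,30,20,10,0):
    t=np.radians(th); print(th,[(proj(p,q).round(1).tolist(),round(24*wd(q),1)) for q in [(564,-66.5-r*np.sin(t)-1.5*np.cos(t),72-r*np.cos(t)+1.5*np.sin(t)) for r in (14,42,54)]])
r0=int(proj(p,[564,-66.5,58])[1])-10
for r in range(r0,r0+130,5):
    v=g[r,270:370]; i=np.where(v>115)[0]
    if len(i): print(r,270+i[0],270+i[-1],len(i),p["frame"][r,318].tolist())
print([(np.round(k["centre"],1).tolist(),round(k["score"],2)) for k in viewer.recognise("lever_tip",p)+viewer.recognise("bail_bar",p)])
E
python3 chk.py
```

```text
tool_pos: [563.6, -134.7, 80.7]
contact_force: [0.2, 0.4, -2.0]
90 [([317.5, 217.8], np.float64(41.3)), ([319.0, 261.6], np.float64(44.1)), ([319.8, 282.3], np.float64(45.4))]
60 [([317.5, 222.6], np.float64(40.0)), ([318.7, 269.1], np.float64(39.8)), ([319.3, 288.9], np.float64(39.7))]
45 [([317.4, 222.6], np.float64(39.3)), ([318.4, 265.5], np.float64(37.9)), ([318.9, 283.0], np.float64(37.3))]
30 [([317.3, 221.0], np.float64(38.7)), ([318.0, 258.2], np.float64(36.3)), ([318.3, 272.7], np.float64(35.3))]
20 [([317.2, 219.2], np.float64(38.4)), ([317.8, 251.6], np.float64(35.4)), ([318.0, 264.0], np.float64(34.2))]
10 [([317.1, 216.8], np.float64(38.0)), ([317.5, 244.0], np.float64(34.6)), ([317.6, 254.2], np.float64(33.3))]
0 [([317.0, 214.0], np.float64(37.8)), ([317.1, 235.4], np.float64(34.0)), ([317.2, 243.4], np.float64(32.7))]
202 292 338 47 [145, 145, 127]
207 293 337 45 [152, 164, 166]
242 299 332 34 [145, 144, 128]
247 299 332 34 [147, 145, 128]
252 300 332 33 [145, 144, 128]
287 301 337 27 [33, 50, 90]
292 289 350 52 [34, 39, 51]
297 281 358 68 [34, 39, 51]
302 279 359 71 [33, 39, 50]
307 310 329 10 [35, 39, 52]
312 310 329 8 [34, 39, 51]
317 310 329 8 [32, 37, 49]
322 311 328 6 [35, 39, 51]
327 310 329 5 [35, 39, 51]
[([317.6, 202.4], 0.71), ([312.4, 136.4], 0.78)]
rows: face130 [289.4 117.3] groove120 [290.9 136.4] outside lip [290.3 146. ] platetop126 [290.  121.6]
102 [10, 9, 8, 10, 28, 78, 124, 134, 109, 75, 59, 57, 57, 57, 58, 58, 57, 58, 58, 57, 58, 56, 58, 69, 115, 149, 142, 142, 169, 183, 183, 174, 155, 134, 113, 94, 87, 93, 97, 97, 98, 98, 97, 96, 98, 98, 99, 98, 91, 75, 62, 59, 58, 58, 57, 58, 58, 57, 58, 58]
```

Run:
```python
from bar import *
p=viewer.capture("wrist"); g=p["frame"].sum(2)//3
print(g[200:275,318].tolist())
for r in (222,228,234,238,242,246,250,254): 
    v=g[r,285:350].astype(float); print(r,[int(x) for x in v[8:22]],[int(x) for x in v[42:56]])
for th in (12,8,4,0):
    t=np.radians(th); o=[]
    for r,h in ((30,1.5),(42,1.5),(54,1.5),(54,6),(54,9)):
        o.append(round(proj(p,(564,-66.5-r*np.sin(t)-h*np.cos(t),72-r*np.cos(t)+h*np.sin(t)))[1],1))
    print(th,o)
print(bot.get_obs()["time"])
```

```text
[186, 182, 170, 151, 130, 116, 130, 166, 174, 149, 115, 98, 96, 96, 95, 96, 96, 96, 97, 96, 97, 97, 97, 97, 96, 97, 98, 97, 97, 97, 97, 98, 98, 98, 97, 97, 98, 99, 99, 98, 99, 99, 110, 130, 139, 139, 140, 139, 140, 139, 141, 141, 140, 140, 136, 123, 100, 86, 81, 81, 81, 81, 81, 80, 81, 80, 81, 82, 82, 80, 81, 81, 81, 81, 82]
222 [57, 59, 58, 59, 65, 82, 95, 98, 98, 96, 96, 96, 99, 99] [97, 98, 98, 98, 98, 100, 99, 97, 88, 73, 60, 57, 58, 59]
228 [58, 57, 58, 59, 60, 73, 90, 99, 99, 96, 96, 97, 99, 100] [99, 99, 99, 99, 99, 99, 99, 94, 82, 66, 59, 58, 59, 58]
234 [58, 58, 57, 57, 59, 65, 80, 95, 99, 99, 98, 96, 98, 100] [98, 98, 100, 100, 100, 102, 99, 91, 73, 62, 59, 57, 59, 59]
238 [58, 58, 57, 59, 57, 58, 72, 89, 99, 99, 98, 96, 98, 99] [98, 99, 101, 100, 101, 101, 98, 87, 69, 59, 57, 57, 59, 59]
242 [61, 61, 61, 62, 61, 63, 68, 91, 106, 110, 109, 110, 109, 110] [114, 115, 115, 116, 116, 114, 111, 98, 79, 69, 69, 69, 69, 68]
246 [82, 82, 83, 83, 83, 84, 92, 112, 133, 140, 140, 140, 140, 140] [140, 140, 139, 140, 140, 139, 132, 113, 90, 79, 80, 80, 80, 80]
250 [82, 84, 82, 82, 82, 82, 88, 108, 132, 140, 141, 140, 139, 141] [139, 140, 139, 140, 138, 138, 132, 112, 89, 80, 80, 79, 79, 80]
254 [82, 83, 84, 83, 83, 81, 87, 108, 131, 140, 141, 140, 139, 138] [134, 135, 132, 134, 134, 132, 126, 108, 91, 81, 80, 81, 81, 80]
12 [np.float64(235.9), np.float64(247.4), np.float64(258.0), np.float64(263.1), np.float64(266.6)]
8 [np.float64(233.5), np.float64(244.1), np.float64(253.9), np.float64(259.1), np.float64(262.6)]
4 [np.float64(231.1), np.float64(240.7), np.float64(249.5), np.float64(254.9), np.float64(258.6)]
0 [np.float64(228.5), np.float64(237.1), np.float64(245.1), np.float64(250.6), np.float64(254.3)]
29.3333
```

```bash
python3 -m handwheel '-0.05 0 0.3 0 0 0 -1;-0.09 0 0.6 0 0 0 -1;-0.09 0 0.71 0 0 0 -1;-0.09 0 0.71 0 0 0 -1;-0.09 0 0.71 0 0 0 -1'|sed -n '2p;4p'
python3 -m handwheel '0.025 0 0.025 0 0 0 -1;0.04 0 0.04 0 0 0 -1;0.05 0 0.05 0 0 0 -1;0.05 0 0.05 0 0 0 -1'|sed -n '2p;4p'
python3 -m handwheel '0.015 0 0.015 0 0 0 -1;0.02 0 0.02 0 0 0 -1;0.02 0 0.02 0 0 0 -1'|sed -n '2p;4p'
```

```text
tool_pos: [564.8, -90.3, 24.2]
contact_force: [-0.8, 0.1, 0.6]
tool_pos: [565.3, -84.0, 24.8]
contact_force: [-0.7, -0.4, -0.3]
tool_pos: [565.0, -80.7, 24.2]
contact_force: [-0.4, -0.6, 0.1]
```

```bash
python3 -m handwheel '0.015 0 0.015 0 0 0 -1;0.025 0 0.025 0 0 0 -1;0.025 0 0.025 0 0 0 -1'|sed -n '2p;4p'
python3 -m handwheel '0.01 0 0.01 0 0 0 -1;0.02 0 0.02 0 0 0 -1;0.02 0 0.02 0 0 0 -1'|sed -n '2p;4p'
python3 -m handwheel '0.01 0 0.01 0 0 0 -1;0.02 0 0.02 0 0 0 -1;0.02 0 0.02 0 0 0 -1'|sed -n '2p;4p'
```

```text
tool_pos: [565.2, -77.2, 24.0]
contact_force: [0.7, -1.0, 0.4]
tool_pos: [565.5, -76.4, 23.9]
contact_force: [-2.3, -9.2, 1.3]
tool_pos: [565.6, -75.9, 23.9]
contact_force: [-6.3, -18.0, 4.4]
```

The lever face touches at the same y at two heights (31 and 42 mm from the pivot), so it hangs vertical on its end stop. I back away, run a last check and hand in.

```bash
python3 -m handwheel '-0.06 0 -0.06 0 0 0 -1;-0.12 0 -0.3 0 0 0 -1;-0.12 0 -0.6 0 0 0 -1;-0.12 0 -0.9 0 0 0 -1;-0.12 0 -0.95 0 0 0 -1;-0.12 0 -0.95 0 0 0 -1'|sed -n '2p;4p'
python3 -m handwheel '0.2 0 -0.3 0 0 0 -1;0.3 0 -0.6 0 0 0 -1;0.3 0 -0.6 0 0 0 -1;0.3 0 -0.6 0 0 0 -1'|sed -n '2p;4p'
python3 - <<'E'
from bar import *
p=viewer.capture("wrist"); g=p["frame"].sum(2)//3
print("groove120",proj(p,[551,-61.5,120]).round(1),"outside",proj(p,[551,-70.5,121]).round(1)); c,r=proj(p,[551,-63,120]).astype(int); print(r-15,g[r-15:r+15,c].tolist())
for n in ("top","side"):
    q=viewer.capture(n)
    print(n,[(t,np.round(k["centre"]).tolist()) for t in ("case_handle","alu_block","torch","screwdriver","blue_bin") for k in viewer.recognise(t,q)[:2]],proj(q,[565,-2.5,178]).round())
E
```

```text
tool_pos: [563.6, -148.7, 83.7]
contact_force: [-0.5, 0.4, -0.6]
tool_pos: [562.6, -167.8, 146.4]
contact_force: [0.0, -0.4, -0.5]
groove120 [298.3 169.2] outside [298.2 178.6]
155 [57, 57, 56, 57, 58, 59, 70, 105, 141, 159, 175, 183, 173, 147, 115, 93, 91, 96, 99, 99, 97, 97, 92, 75, 61, 58, 58, 58, 58, 57]
top [('case_handle', [289.0, 250.0]), ('alu_block', [172.0, 307.0]), ('alu_block', [389.0, 192.0]), ('torch', [183.0, 192.0]), ('screwdriver', [386.0, 192.0]), ('blue_bin', [459.0, 195.0])] [291. 245.]
side [('case_handle', [416.0, 185.0]), ('case_handle', [306.0, 268.0]), ('alu_block', [182.0, 336.0]), ('alu_block', [298.0, 442.0]), ('torch', [182.0, 336.0]), ('screwdriver', [291.0, 222.0]), ('screwdriver', [305.0, 262.0]), ('blue_bin', [324.0, 184.0])] [305. 242.]
```

```bash
python3 -c "
from plant import bot
print(bot.close_job())"
```

```text
the job is handed in; nothing more can be done
None
```

The job is handed in, with no verdict reported: the upper case is seated over the lugs and released, the bail measures as lying behind the keeper lip, and the lever is down on its end stop. On the first try the bail caught outside the lip, so I lifted the lever and lowered it again; the bystanders were left alone.

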